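# Take down the sample tower

## Robot

A 6-joint arm with a two-finger parallel gripper is mounted at the origin on the work surface. World frame = base frame: x ahead of the robot, y to its left, z up, the work surface at z = 0. Lengths are in mm, angles in rad, forces in N, time in s.
With the tool pointing down it reaches from about 400 to 925 mm from the base axis. Payload 12.5 kg.
Tool frame: the origin (TCP) lies at the very end of the fingers, on their centre line; the grasp point (between the pads) lies 19 mm behind it (env.tcp_to_grasp is the distance from the TCP to the grasp point, in mm); z points along the fingers, x is the direction in which the jaws open and shut, and the axes are right-handed (so a half turn about z gives the same grasp; the last joint's range is limited). The gripper opens to 95 mm and grips with 3 to 60 N. Pads are 20 mm wide; open, the fingers measure 119 mm over their backs; the gripper's body (75 mm by 180 mm) begins 59 mm behind the grasp point.
Start: joints at [-1.234, 0.491, 1.559, -0, 1.092, -0.106], TCP at [267.819, -564.73, 214.661] pointing down, gripper open.
Joint ranges: [-3.1, 3.1], [-0.84, 2.19], [0.05, 2.79], [-1.13, 4.28], [0.06, 2.93], [-2.69, 2.69]. Speed limits (rad/s): [2.22, 2.22, 2.79, 3.14, 3.14, 3.14].

## Interface

Orientations are given as [roll, pitch, yaw] about the fixed x, y, z axes, in that order (R = Rz(yaw) Ry(pitch) Rx(roll)).
In Python, from cell import env, vision, job gives the robot as it stands.
- The arm moves only by the shell command python3 -m pendant 'ROWS' [OPENING]. ROWS is JSON, a list of rows, each a list of 4 numbers: the shift along the tool's x, y, z in mm, then the turn about the tool's z in degrees. In form: [[tx, ty, tz, turn], ...]. A call has 1 to 8 rows; each row is the pose to reach, as a shift and turn from the pose measured when the call began, along the tool's axes at that moment; what a row does not reach only later rows make up. A row lasts 1/8 s, in which the tool goes at most 62.5 mm and 10.7 degrees, less where a joint would pass 70% of its speed; a pose out of reach is approached as far as the arm can. A call with a gripper value outside its range is refused whole. OPENING is the closure, from 0 (fully open) to 1 (shut), set as the call begins (- or left out, the last holds). The fingers move at their own pace and stop on an object; the grip force is fixed at half the most. Time passes only in rows, so rows that repeat a pose let the fingers close. It gives the time, the measured TCP pose, the force and the opening at its end, in the units of the state.
- env.state(): the state, without advancing time (a new reading comes with each control period).
- vision.read_camera(name): name is "side" or "top"; returns a dict with "pixels" (384x512x3 uint8, red, green, blue), "intrinsics" (3x3 intrinsics, pixels), "R" (3x3) and "t" (3): a world point X has camera coordinates R X + t. Camera axes: x right, y down, z forward; pixel columns grow to the right and rows downward; lengths in mm; the calibration is good to about 2 mm. A picture is of the moment at which its call begins. There is no depth.
- job.job_done(): hands the job in, once; it reports no verdict.
Trained networks look in a picture, given as the dict that the camera call returned (one of the last four; its "shot" number tells which), for a name from the list of things; names that differ only in an ending like _2 or _b are one class to them, and where a whole thing is asked for, a point or a joint stands for the part that bears it (a point fixed in the world has none). Each returns a list of dicts, best first, with "confidence" (0 to 1); they miss things now and then, are a little off and sometimes report something else, mostly with a low value. They report only what shows in the picture. A call takes as long as a camera call. They do not tell look-alikes from the thing itself.
- vision.find_in(picture, query): "at" ([x, y, z] in mm, in the coordinates of the camera as it stood for that picture, good to about 4 mm: the middle of the surface that is visible of it).
- vision.regions_of(picture, query): "pixels" (384x512 bool, what is visible of it).
The state is a dict: "t": time; "joints": joint angles; "qvel": joint speeds; "tau": joint torques, N m; "eef_pos": TCP position; "tcp_rot": TCP orientation; "ft_force": force on the tool from outside, world axes, zero at the start; "moment": the same for the moment, N m; "opening": opening from 0.0 (shut) to 1.0 (fully open).
Only numpy, scipy, OpenCV 4.12 (cv2) and the standard library are available. Lean on these libraries where they do the work, as an engineer would, in place of code of your own. Each camera call takes 0.05 s, during which the arm holds its last target.

## Task

Take the tower of four stage units on the optical table apart and park every unit upright in the middle of the pad of its own colour: the red-topped sample holder on the red pad, the yellow-topped rotation unit on the yellow, the blue-topped tilt unit on the blue and the green-topped translation stage on the green; which way each is turned does not matter. They are precision units, so set them down gently, do not drop or tip any of them, and leave the post holder and the control box where they are.

Things in the scene. Friction and masses are not known exactly. Their poses are not given: they have to be found in the camera images.
- holder: Sample holder, the top of the tower: bare aluminium block with an amber glass window, 30 x 30 mm and 30 mm tall, top face RED, about 0.08 kg. Grip it across any two opposite sides. Origin: centre of its underside.
- rotator: Rotation unit, second from the top: black round drum, 46 mm in diameter and 30 mm tall, top face YELLOW (seen as a ring round the holder), about 0.12 kg. Origin: centre of its underside.
- tilt: Tilt unit, third from the top: black and steel block, 56 x 56 mm and 30 mm tall, top face BLUE (its corners are seen round the drum), about 0.22 kg. Two small brass screws (9 mm thick) stick 10 mm out of its +x side, 16 mm above its underside: grip it across its plain -y and +y sides (56 mm). Origin: centre of the underside of the block.
- xstage: Translation stage, the bottom of the tower: black block, 76 mm along its x, 66 mm along its y, 34 mm tall, top face GREEN (seen as a border round the tilt unit), about 0.40 kg. A silver micrometer, 16 mm thick, sticks 34 mm out of the middle of its +x side, 16 mm above its underside: grip it across its plain -y and +y sides (66 mm). It starts on a fixed bare aluminium plate, 110 x 110 mm and 8 mm tall, which stays where it is. Origin: centre of the underside of the block.
- pad_red: Red parking pad for the sample holder: fixed flat red plate, 100 x 100 mm and 6 mm tall, with a dark square print of the part's footprint in its middle. The part stands on its top face, 6 mm above the origin. Origin: centre of its underside.
- pad_yellow: Yellow parking pad for the rotation unit: fixed flat yellow plate, 100 x 100 mm and 6 mm tall, with a dark round print of the part's footprint in its middle. The part stands on its top face, 6 mm above the origin. Origin: centre of its underside.
- pad_blue: Blue parking pad for the tilt unit: fixed flat blue plate, 100 x 100 mm and 6 mm tall, with a dark square print of the part's footprint in its middle. The part stands on its top face, 6 mm above the origin. Origin: centre of its underside.
- pad_green: Green parking pad for the translation stage: fixed flat green plate, 100 x 100 mm and 6 mm tall, with a dark oblong print of the part's footprint in its middle. The part stands on its top face, 6 mm above the origin. Origin: centre of its underside.
- post_holder: Bystander: loose black post holder, an upright cylinder 28 mm in diameter on a foot 48 mm in diameter, 50 mm tall. Origin: centre of its underside. To be left alone.
- control_box: Bystander: loose black control box with two white buttons, 90 x 75 mm and 36 mm tall. Origin: centre of its underside. To be left alone.
Things that resemble listed ones, but are neither listed nor needed, are in the scene too. What is shaped like the xstage but orange or pink is not meant.

How it is judged:
By the outcome, as a careful person would: the job done as asked, in the order asked, and still so for the second after the job is handed in, with the robot touching nothing.
It also fails if it takes over 128 s, if anything falls off the work surface, if the arm or the gripper's body presses on something with over 40 N, if the wrist force passes 120 N, or if a joint passes its speed limit or range.

## Working session

There is one attempt and no reset: what is moved stays moved. The work goes in short steps, Python scripts to look and compute and a shell command to move; the robot and the scene stay as the last step left them, time stands still between calls to the robot, and variables do not carry over. Pictures are saved under pics/ and viewed, and the job is handed in when it is done.

```bash
ls; mkdir -p pics
python3 - <<'E'
from cell import env, vision, job
import cv2
s=env.state(); print(s)
for n in ("top","side"):
    p=vision.read_camera(n); cv2.imwrite(f"pics/{n}0.png",cv2.cvtColor(p["pixels"],cv2.COLOR_RGB2BGR)); print(n,p["intrinsics"],p["R"],p["t"])
E
```

```text
pics
{'t': 0.0, 'joints': array([-1.23359822e+00,  4.91562027e-01,  1.55945984e+00,  2.50298092e-06,
        1.09170007e+00, -1.05594822e-01]), 'qvel': array([ 0.00012422, -0.00021513, -0.00037966, -0.0003555 ,  0.00103273,
       -0.00070255]), 'tau': array([-1.60265372e-04, -6.12641501e+01, -2.58186615e+01,  6.93508959e-02,
        4.82740975e-02, -3.68672738e-05]), 'eef_pos': array([ 267.73156412, -564.47627849,  214.05663887]), 'tcp_rot': array([-3.14147142e+00,  1.12275864e-03, -1.12800448e+00]), 'ft_force': array([0.90103529, 0.27362747, 0.12639782]), 'moment': array([ 0.00278501,  0.06196157, -0.02578679]), 'opening': 1.0015119027266186}
top [[366.27148714   0.         258.10311079]
 [  0.         366.27148714 187.30089962]
 [  0.           0.           1.        ]] [[ 0.00513149 -0.99962422  0.02692757]
 [-0.99118763 -0.00864888 -0.13218273]
 [ 0.13236595 -0.02601198 -0.99085954]] [  58.31851633  483.69572214 1097.48960527]
side [[430.72375302   0.         261.05360488]
 [  0.         430.72375302 195.63691229]
 [  0.           0.           1.        ]] [[-0.88114548 -0.47243883 -0.01960109]
 [-0.32382603  0.63313662 -0.70304674]
 [ 0.34455675 -0.61313911 -0.71087346]] [ 467.2293773   169.78227512 1039.82751488]
```

View pics/top0.png

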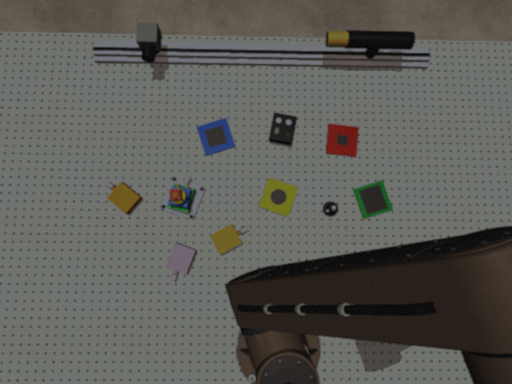

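View pics/side0.png

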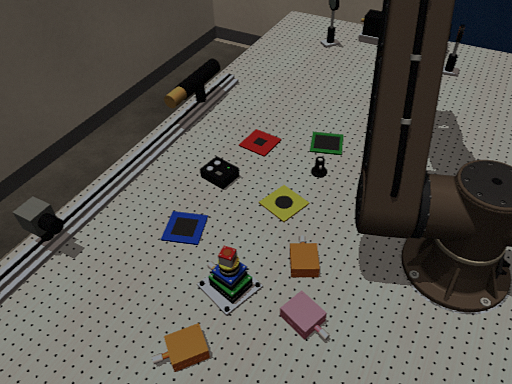

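```bash
cat > h.py <<'E'
from cell import env, vision, job
import cv2, numpy as np
def ray(p,uv,z):
    K,R,t=map(np.array,(p["intrinsics"],p["R"],p["t"])); c=-R.T@t
    uv=np.atleast_2d(uv).astype(float)
    d=np.c_[uv,np.ones(len(uv))]@np.linalg.inv(K).T@R
    return c+d*((z-c[2])/d[:,2])[:,None]
def proj(p,X):
    K,R,t=map(np.array,(p["intrinsics"],p["R"],p["t"]));q=(np.atleast_2d(X)@R.T+t)@K.T
    return q[:,:2]/q[:,2:]
def crop(p,u,v,r,name,s=8):
    im=p["pixels"][max(0,v-r):v+r,max(0,u-r):u+r]
    cv2.imwrite("pics/"+name,cv2.cvtColor(cv2.resize(im,None,fx=s,fy=s,interpolation=cv2.INTER_CUBIC),cv2.COLOR_RGB2BGR))
E
python3 - <<'E'
from h import *
T=vision.read_camera("top");S=vision.read_camera("side")
crop(T,181,198,36,"tt.png");crop(S,230,275,45,"ts.png",7)
for n in ["pad_red","pad_yellow","pad_blue","pad_green","xstage","tilt","rotator","holder","post_holder","control_box"]:
  for nm,p in (("top",T),("side",S)):
    for d in vision.regions_of(p,n)[:4]:
        m=d["pixels"].astype(np.uint8)
        c=max(cv2.findContours(m,0,cv2.CHAIN_APPROX_NONE)[0],key=len)[:,0]
        zz={"xstage":42,"tilt":72,"rotator":102,"holder":132,"post_holder":25,"control_box":36}.get(n,6)
        W=ray(p,c,zz)[:,:2].astype(np.float32)
        r=cv2.minAreaRect(W)
        print(n,nm,round(d["confidence"],2),m.sum(),c.mean(0).round(),np.round(r[0]),np.round(r[1]),round(r[2],1))
E
```

```text
pad_red top 0.98 882 [342. 140.] [ 643. -210.] [ 97. 102.] 86.1
pad_red side 0.68 656 [260. 142.] [ 644. -205.] [107. 104.] 83.6
pad_yellow top 0.63 1070 [279. 197.] [458.  -4.] [106. 103.] 71.9
pad_yellow side 0.74 1024 [283. 203.] [459.   3.] [107. 106.] 70.6
pad_blue top 0.94 936 [216. 137.] [650. 198.] [100. 100.] 18.8
pad_blue side 0.97 1098 [185. 228.] [650. 202.] [101. 102.] 19.0
pad_green top 0.83 997 [373. 199.] [ 452. -302.] [102. 103.] 16.3
pad_green top 0.42 906 [342. 140.] [ 643. -209.] [100. 100.] 84.2
pad_green side 0.92 672 [327. 143.] [ 451. -300.] [103. 111.] 17.7
xstage top 0.8 696 [180. 261.] [255. 294.] [ 70. 109.] 69.4
xstage top 0.74 620 [122. 196.] [456. 474.] [109.  66.] 47.0
xstage top 0.59 619 [229. 237.] [333. 144.] [ 67. 108.] 28.0
xstage top 0.51 258 [185. 203.] [432. 280.] [55. 95.] 37.8
xstage side 0.93 1484 [182. 349.] [450. 493.] [105.  80.] 50.3
xstage side 0.87 574 [230. 286.] [435. 326.] [99. 71.] 25.6
xstage side 0.87 1402 [306. 317.] [253. 312.] [ 77. 114.] 71.2
xstage side 0.75 996 [304. 258.] [324. 167.] [ 68. 117.] 27.4
tilt top 0.71 175 [182. 196.] [453. 290.] [59. 67.] 79.2
tilt side 0.93 458 [230. 275.] [436. 316.] [76. 68.] 35.8
tilt side 0.46 211 [231. 268.] [445. 296.] [48. 39.] 51.3
rotator side 0.49 220 [231. 268.] [433. 312.] [48. 40.] 51.3
holder side 0.75 314 [227. 256.] [444. 306.] [39. 50.] 9.6
post_holder top 0.57 178 [330. 208.] [ 420. -162.] [44. 45.] 26.5
post_holder side 0.73 290 [319. 167.] [ 425. -162.] [49. 98.] 31.5
control_box top 0.72 682 [283. 129.] [670. -15.] [ 74. 100.] 79.2
control_box side 0.92 774 [219. 172.] [663.   3.] [ 93. 112.] 78.5
```

View pics/tt.png

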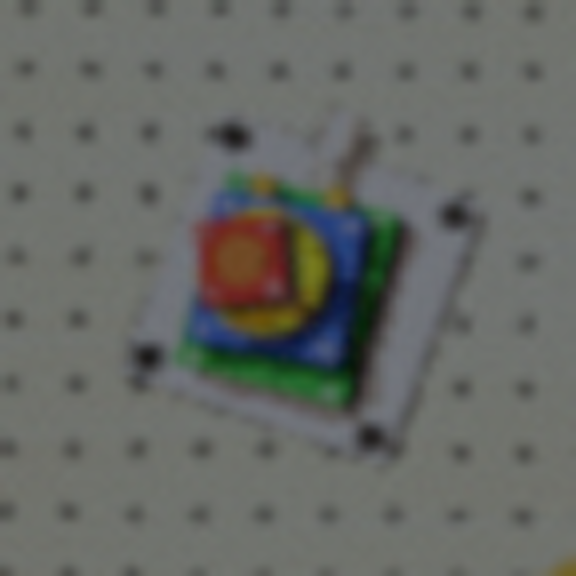

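View pics/ts.png

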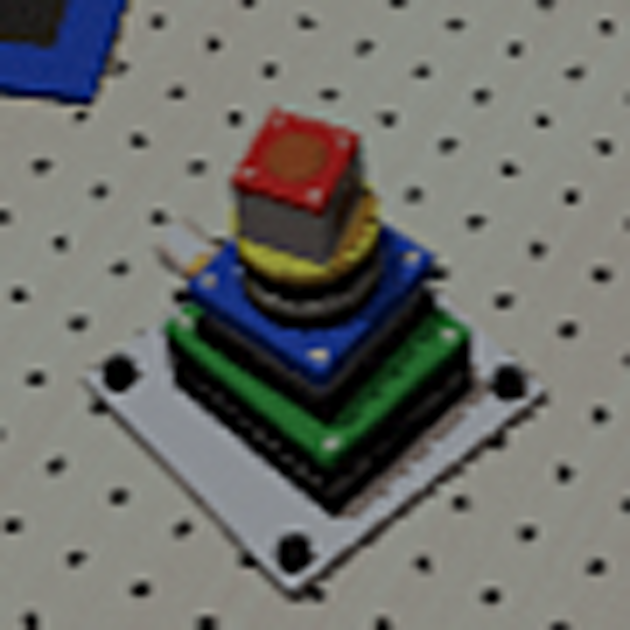

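```bash
cat > fit.py <<'E'
from h import *
from scipy.optimize import least_squares
T=vision.read_camera("top");S=vision.read_camera("side")
t=lambda L:(np.array(L,float)+.5)/8-.5+[145,162]
s=lambda L:(np.array(L,float)+.5)/7-.5+[185,230]
items={"holder":(132,30,30,[(200,222),(287,218),(300,302),(212,308)],[(273,110),(358,140),(320,212),(236,180)]),
"tilt":(72,56,56,[(212,192),(368,215),(348,370),(188,342)],[(437,262),(322,378),(188,287)]),
"xstage":(42,76,66,[(235,175),(405,218),(350,405),(182,360)],[(470,330),(325,462),(168,322)])}
for n,(z,a,b,tp,sp) in items.items():
  for lab,P in (("top",ray(T,t(tp),z)),("side",ray(S,s(sp),z))):
    P=P[:,:2]
    C=np.array([(1,1),(1,-1),(-1,-1),(-1,1)])*[a/2,b/2]
    best=None
    for th0 in np.arange(0,360,20):
      def f(q):
        c,s_=np.cos(q[2]),np.sin(q[2]); W=C@np.array([[c,s_],[-s_,c]])+q[:2]
        D=np.linalg.norm(P[:,None]-W[None],axis=2); j=D.argmin(1)
        return (P-W[j]).ravel()
      r=least_squares(f,[*P.mean(0),np.radians(th0)])
      if best is None or r.cost<best.cost:best=r
    print(n,lab,best.x[:2].round(1),round(np.degrees(best.x[2])%180,1),"rms",round((2*best.cost/len(P))**.5,1),"sides",np.linalg.norm(np.diff(P,axis=0),axis=1).round(0))
E
python3 fit.py
```

```text
holder top [448.  293.2] 97.0 rms 1.2 sides [30. 30. 30.]
holder side [449.3 299.3] 5.7 rms 1.2 sides [29. 29. 29.]
tilt top [448.5 294.1] 172.5 rms 1.8 sides [58. 58. 59.]
tilt side [448.8 298.6] 79.6 rms 0.4 sides [55. 56.]
xstage top [448.1 294.4] 165.8 rms 1.5 sides [67. 73. 66.]
xstage side [449.5 298.5] 164.6 rms 0.8 sides [66. 76.]
```

```bash
cat > go.py <<'E'
import sys
from h import *
# usage: go.py x y z yawdeg [..more waypoints]
s=env.state(); p=s["eef_pos"]; y0=s["tcp_rot"][2]
from scipy.spatial.transform import Rotation as Ro
R=Ro.from_euler("xyz",s["tcp_rot"]).as_matrix()
a=list(map(float,sys.argv[1:]))
print("at",p.round(1),"yaw",np.degrees(s["tcp_rot"]).round(1),"j",np.degrees(s["joints"]).round(0),"t",round(s["t"],2),"F",s["ft_force"].round(1),"open",round(s["opening"],3))
for i in range(0,len(a),4):
    d=R.T@(np.array(a[i:i+3])-p); turn=-(a[i+3]-np.degrees(y0))
    turn=(turn+180)%360-180
    print("[%.1f,%.1f,%.1f,%.1f]"%(*d,turn),"dist %.0f rows %.1f"%(np.linalg.norm(d),max(np.linalg.norm(d)/62.5,abs(turn)/10.7)))
E
python3 go.py 480 -200 260 10  450 296 200 96
```

```text
at [ 267.8 -564.7  214.7] yaw [180.   -0.  -64.6] j [-71.  28.  89.  -0.  63.  -6.] t 1.3 F [-0.9  0.7 -0.5] open 0.999
[-238.6,-348.0,-45.4,-74.6] dist 424 rows 7.0
[-699.6,-533.4,14.6,-160.6] dist 880 rows 15.0
```

```bash
python3 -m pendant '[[-30,-44,-6,-9],[-60,-88,-12,-18],[-90,-132,-18,-27],[-120,-176,-24,-36],[-150,-218,-30,-46],[-180,-262,-36,-56],[-210,-306,-42,-66],[-239,-348,-45,-75]]' 0; python3 go.py 450 296 200 96
```

```text
t: 2.3
eef_pos: [480.6, -198.1, 260.2]
tcp_rot: [3.141, -0.001, 0.186]
ft_force: [0.3, -0.4, -0.8]
opening: 0.998
at [ 480.6 -198.1  260.2] yaw [180.   -0.   10.7] j [-30.  17. 100.  -0.  63. -40.] t 2.3 F [ 0.3 -0.4 -0.8] open 0.998
[61.5,-491.2,59.9,-85.3] dist 499 rows 8.0
```

```bash
python3 -m pendant '[[7,-56,3,-10],[14,-112,6,-20],[21,-168,9,-30],[29,-230,12,-40],[37,-290,16,-51],[45,-352,20,-62],[53,-414,24,-73],[61,-470,28,-84]]' 0; python3 go.py 449 296.5 150 96
python3 - <<'E'
from h import *
S=vision.read_camera("side");T=vision.read_camera("top");crop(S,230,240,60,"s1.png",6);crop(T,175,198,45,"t1.png",7)
E
```

```text
t: 3.3
eef_pos: [453.0, 277.3, 232.0]
tcp_rot: [3.14, 0.0, 1.641]
ft_force: [1.1, -0.3, 0.9]
opening: 1.002
at [453.  277.3 232. ] yaw [179.9   0.   94. ] j [ 24.  19. 101.  -0.  59. -70.] t 3.3 F [ 1.1 -0.3  0.9] open 1.002
[19.5,-2.8,82.0,-2.0] dist 84 rows 1.3
```

View pics/s1.png

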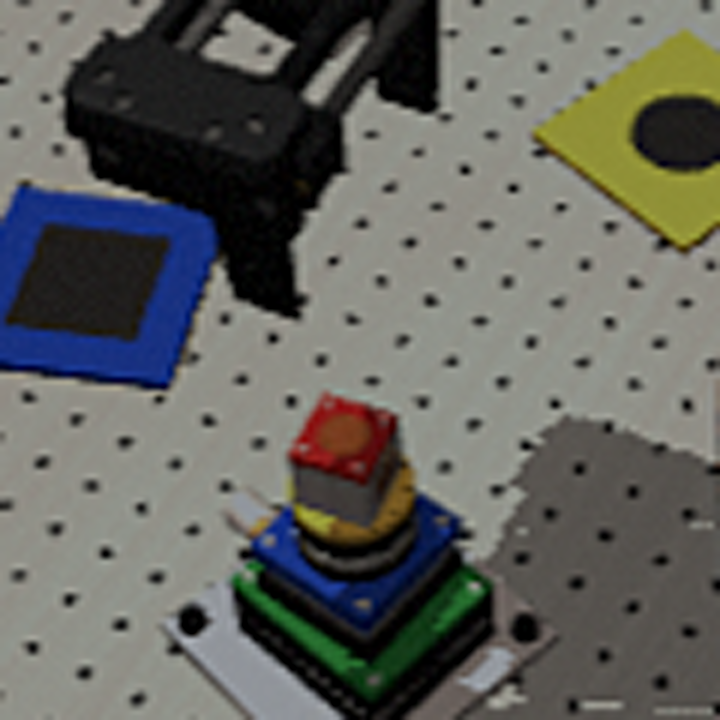

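View pics/t1.png

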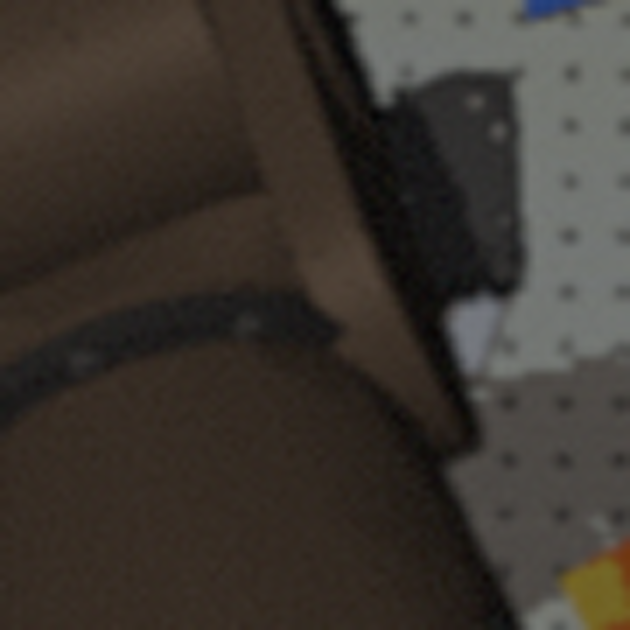

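Run:
```python
from h import *
S=vision.read_camera("side")
s=env.state();p=s["eef_pos"];y=s["tcp_rot"][2]
j=np.array([np.cos(y),np.sin(y),0]);w=np.array([np.sin(y),-np.cos(y),0])
for a in (1,-1):
  for r in (47.5,59.5):
    for b in (10,-10):
      q=p+a*r*j+b*w
      print(a,r,b,((proj(S,q)[0]+.5-[170,180])*6-.5).round(0))
```

```text
1 47.5 10 [252. 295.]
1 47.5 -10 [307. 314.]
1 59.5 10 [234. 321.]
1 59.5 -10 [289. 341.]
-1 47.5 10 [385. 102.]
-1 47.5 -10 [437. 119.]
-1 59.5 10 [400.  80.]
-1 59.5 -10 [452.  96.]
```

```bash
python3 -m pendant '[[10,-1.5,20,-1],[19.5,-3,55,-2],[19.5,-3,80,-2],[19.5,-3,82,-2],[19.5,-3,82,-2]]' 0; python3 go.py 449 296.5 107 96
python3 - <<'E'
from h import *
S=vision.read_camera("side");crop(S,230,250,55,"s2.png",7)
E
```

```text
t: 4.08
eef_pos: [449.1, 295.9, 150.3]
tcp_rot: [3.141, 0.0, 1.672]
ft_force: [-0.2, -0.1, 0.7]
opening: 0.999
at [449.1 295.9 150.3] yaw [179.9   0.   95.8] j [ 26.  26. 106.  -0.  49. -69.] t 4.08 F [-0.2 -0.1  0.7] open 0.999
[0.6,-0.0,43.3,-0.2] dist 43 rows 0.7
```

View pics/s2.png

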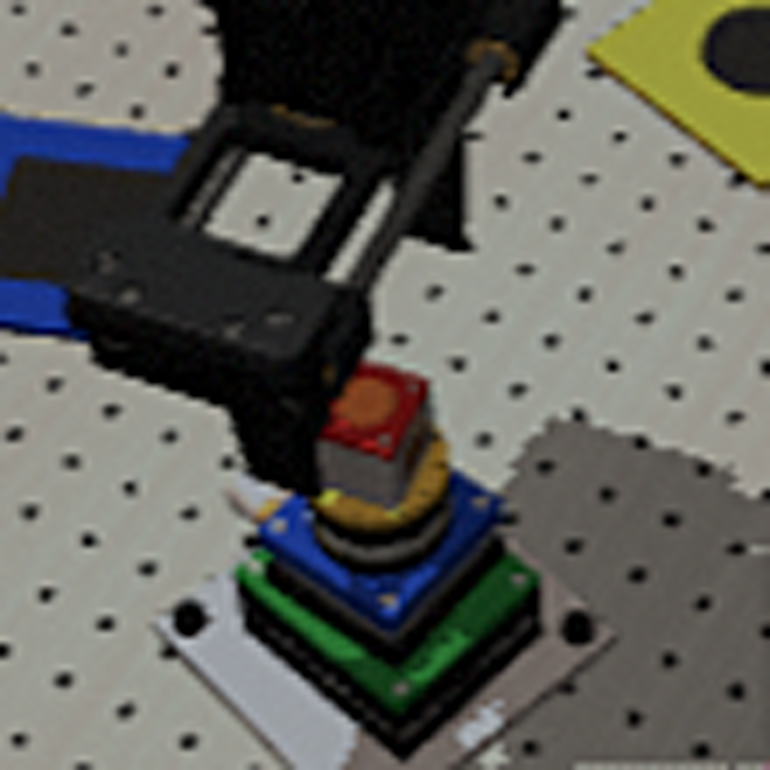

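```bash
python3 -m pendant '[[0.6,0,20,0],[0.6,0,40,0],[0.6,0,43,0],[0.6,0,43,0],[0.6,0,43,0]]' 0.6; python3 go.py 449 296.5 107 96
python3 - <<'E'
from h import *
S=vision.read_camera("side");crop(S,230,250,55,"s3.png",7)
E
```

```text
t: 4.75
eef_pos: [449.6, 296.8, 108.5]
tcp_rot: [3.138, -0.0, 1.673]
ft_force: [0.1, -0.6, 0.9]
opening: 0.529
at [449.6 296.8 108.5] yaw [179.8  -0.   95.8] j [ 26.  29. 108.  -0.  43. -69.] t 4.75 F [ 0.1 -0.6  0.9] open 0.529
[-0.2,-0.6,1.5,-0.2] dist 2 rows 0.0
```

View pics/s3.png

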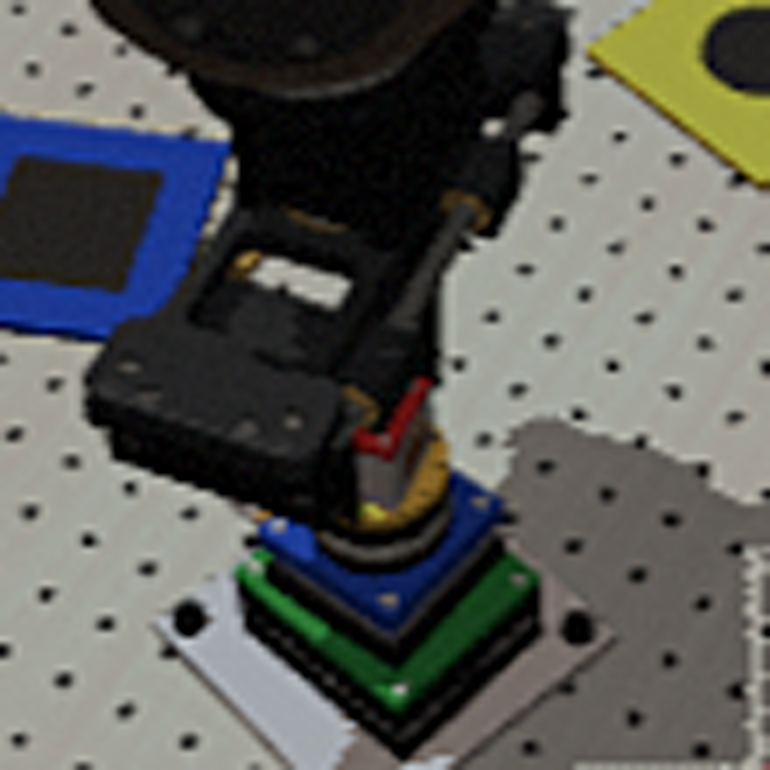

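```bash
python3 -m pendant '[[0,0,1.5,0],[0,0,1.5,0]]' 0.64;python3 -m pendant '[[0,0,0,0]]' 0.68; python3 -m pendant '[[0,0,0,0]]' 0.72; python3 -m pendant '[[0,0,0,0],[0,0,0,0]]' 1
```

```text
t: 5.05
eef_pos: [449.5, 296.8, 107.0]
tcp_rot: [3.138, -0.0, 1.673]
ft_force: [-0.3, -0.4, -0.1]
opening: 0.371
t: 5.18
eef_pos: [449.5, 296.9, 107.1]
tcp_rot: [3.138, -0.0, 1.673]
ft_force: [0.5, 0.0, -0.5]
opening: 0.332
t: 5.3
eef_pos: [449.5, 296.9, 107.1]
tcp_rot: [3.138, -0.0, 1.673]
ft_force: [0.2, 0.2, 1.4]
opening: 0.317
t: 5.55
eef_pos: [449.5, 296.9, 107.1]
tcp_rot: [3.138, -0.0, 1.673]
ft_force: [0.2, -0.0, -0.5]
opening: 0.312
```

```bash
python3 -m pendant '[[0,0,-5,0],[0,0,-20,0],[0,0,-45,0],[0,0,-75,0],[0,0,-93,0],[0,0,-93,0]]' 1; python3 go.py 643.5 -207.5 150 96
python3 - <<'E'
from h import *
S=vision.read_camera("side");T=vision.read_camera("top");crop(S,230,250,55,"s4.png",7)
# dark print centres
for n,(c) in {"red":((342,140),(260,142)),"yellow":((279,197),(283,203)),"blue":((216,137),(185,228)),"green":((373,199),(327,143))}.items():
  for p,(u,v) in ((T,c[0]),(S,c[1])):
    g=p["pixels"][v-16:v+17,u-16:u+17].max(2).astype(np.uint8)
    thr,m=cv2.threshold(g[6:27,6:27],0,255,cv2.THRESH_BINARY_INV+cv2.THRESH_OTSU)
    k,l,st,ce=cv2.connectedComponentsWithStats(m); i=l[10,10]
    W=ray(p,ce[i]+[u-10,v-10],6)[0]
    print(n,"area",st[i,4],W[:2].round(1))
E
```

```text
t: 6.3
eef_pos: [449.6, 297.0, 202.0]
tcp_rot: [3.135, -0.002, 1.673]
ft_force: [-0.6, 0.3, -1.0]
opening: 0.317
at [449.6 297.  202. ] yaw [ 1.796e+02 -1.000e-01  9.580e+01] j [ 26.  22. 103.  -0.  55. -69.] t 6.3 F [-0.6  0.3 -1. ] open 0.317
[-521.7,141.2,52.0,-0.2] dist 543 rows 8.7
red area 97 [ 644.5 -209.3]
red area 249 [ 658.2 -220.5]
yellow area 192 [458.4  -1.9]
yellow area 181 [4.593e+02 3.000e-01]
blue area 313 [650.6 198.3]
blue area 357 [650.6 199.5]
green area 412 [ 452.3 -302.8]
green area 288 [ 452.2 -300.7]
```

View pics/s4.png

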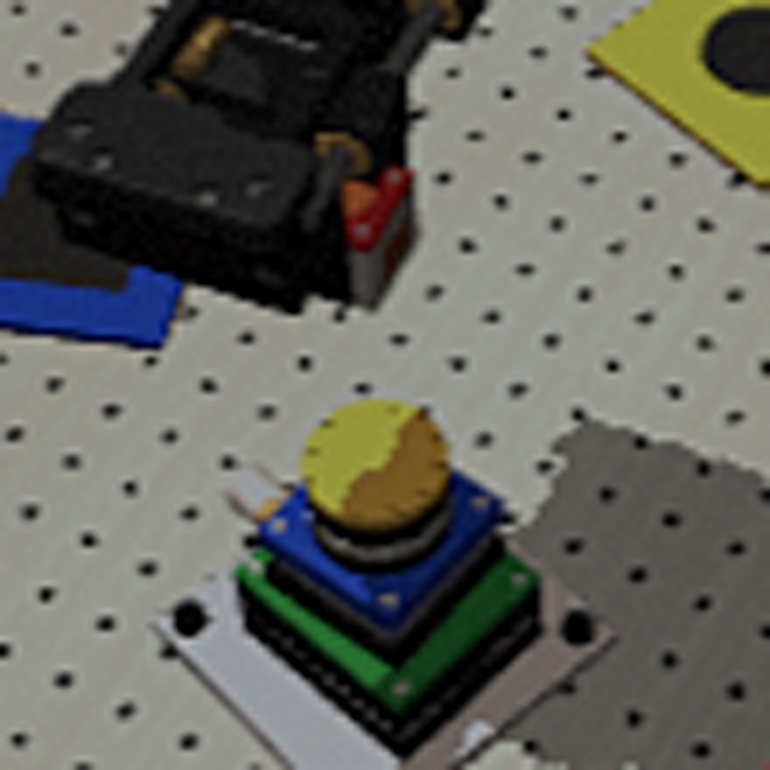

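```bash
python3 -m pendant '[[-30,8,0,0],[-85,23,0,0],[-145,39,0,0],[-205,55,0,0],[-265,72,0,0],[-325,88,0,0],[-380,103,0,0],[-430,116,0,0]]' 1; python3 -m pendant '[[-40,11,10,0],[-75,20,25,0],[-90,25,40,0],[-90,25,45,0],[-90,25,45,0]]' 1; python3 go.py 644.3 -208 60 96  644.3 -208 12 96
```

```text
t: 7.4
eef_pos: [608.2, -121.4, 199.1]
tcp_rot: [3.14, -0.001, 1.672]
ft_force: [0.0, -0.2, -2.0]
opening: 0.315
t: 8.02
eef_pos: [641.9, -207.0, 153.6]
tcp_rot: [3.141, -0.002, 1.673]
ft_force: [-0.6, 0.5, -0.4]
opening: 0.308
at [ 641.9 -207.   153.6] yaw [ 1.80e+02 -1.00e-01  9.58e+01] j [ -24.   36.   85.    0.   59. -119.] t 8.03 F [-0.6  0.5 -0.4] open 0.308
[-1.5,2.2,93.6,-0.2] dist 94 rows 1.5
[-1.6,2.2,141.6,-0.2] dist 142 rows 2.3
```

```bash
python3 -m pendant '[[-1.5,2.2,35,0],[-1.5,2.2,75,0],[-1.5,2.2,95,0],[-1.5,2.2,103,0],[-1.5,2.2,103,0],[-1.5,2.2,103,0]]' 1; python3 go.py 644.3 -208 12 96
python3 - <<'E'
from h import *
S=vision.read_camera("side");T=vision.read_camera("top");crop(S,260,135,40,"s5.png",8);crop(T,342,140,36,"t5.png",8)
E
```

```text
t: 8.78
eef_pos: [644.8, -208.2, 52.0]
tcp_rot: [3.139, -0.001, 1.673]
ft_force: [-0.2, 0.3, -0.3]
opening: 0.316
at [ 644.8 -208.2   52. ] yaw [ 1.799e+02 -1.000e-01  9.580e+01] j [ -24.   42.   89.    0.   48. -119.] t 8.78 F [-0.2  0.3 -0.3] open 0.316
[0.3,-0.6,40.0,-0.2] dist 40 rows 0.6
```

View pics/s5.png

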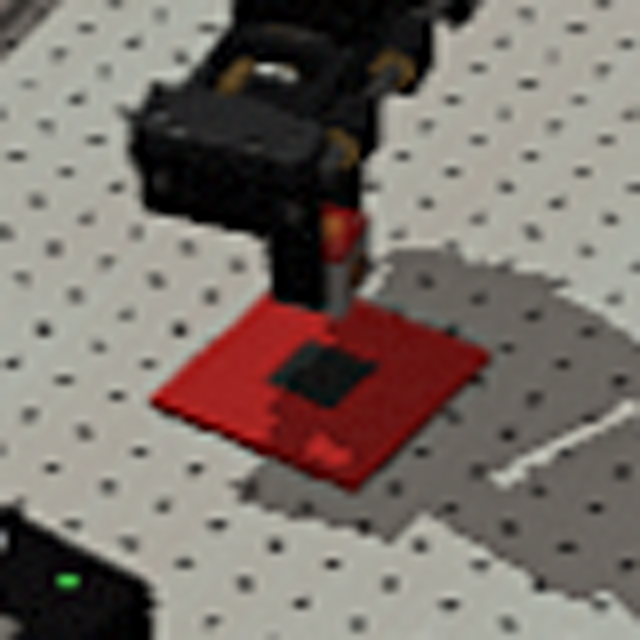

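View pics/t5.png

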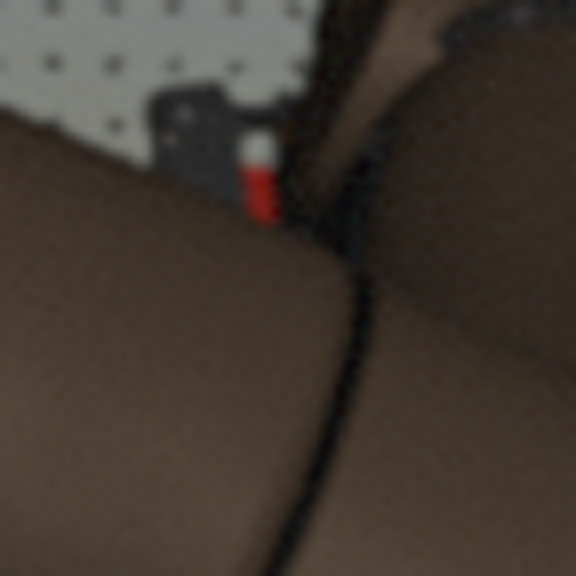

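Run:
```python
from h import *
S=vision.read_camera("side")
f=lambda x,y:(np.array([x,y])+.5)/8-.5+[220,95]
print(ray(S,f(323,373),6)[0].round(1), "print corners",[ray(S,f(*c),6)[0][:2].round(0) for c in((268,378),(325,342),(377,368),(330,408))])
y=env.state()["tcp_rot"][2];p=env.state()["eef_pos"]
for a,b in ((15,15),(15,-15),(-15,-15),(-15,15)):
    q=p+np.array([a*np.cos(y)+b*np.sin(y),a*np.sin(y)-b*np.cos(y),-5]); print(q.round(0),((proj(S,q)[0]+.5-[220,95])*8-.5).round(0))
```

```text
[ 645.7 -207.9    6. ] print corners [array([ 664., -195.]), array([ 655., -226.]), array([ 628., -221.]), array([ 633., -189.])]
[ 658. -192.   47.] [274. 305.]
[ 628. -195.   47.] [344. 322.]
[ 631. -225.   47.] [373. 278.]
[ 661. -222.   47.] [303. 262.]
```

```bash
python3 -m pendant '[[0.3,-0.6,15,0],[0.3,-0.6,30,0],[0.3,-0.6,37,0],[0.3,-0.6,38,0],[0.3,-0.6,38,0]]' 1
python3 - <<'E'
from h import *
S=vision.read_camera("side");crop(S,260,140,30,"s6.png",12)
y=env.state()["tcp_rot"][2];p=env.state()["eef_pos"]
for h in (-5,25):
 for a,b in ((15,15),(15,-15),(-15,-15),(-15,15)):
    q=p+np.array([a*np.cos(y)+b*np.sin(y),a*np.sin(y)-b*np.cos(y),h]); print(q.round(0),((proj(S,q)[0]+.5-[230,110])*12-.5).round(0))
E
```

```text
t: 9.55
eef_pos: [644.1, -207.9, 13.6]
tcp_rot: [3.14, -0.001, 1.673]
ft_force: [0.7, 0.7, -1.2]
opening: 0.316
[ 658. -192.    9.] [296. 393.]
[ 628. -195.    9.] [400. 418.]
[ 631. -224.    9.] [442. 353.]
[ 661. -221.    9.] [339. 328.]
[ 658. -192.   39.] [292. 302.]
[ 628. -195.   39.] [398. 328.]
[ 631. -224.   39.] [441. 262.]
[ 661. -221.   39.] [337. 238.]
```

View pics/s6.png

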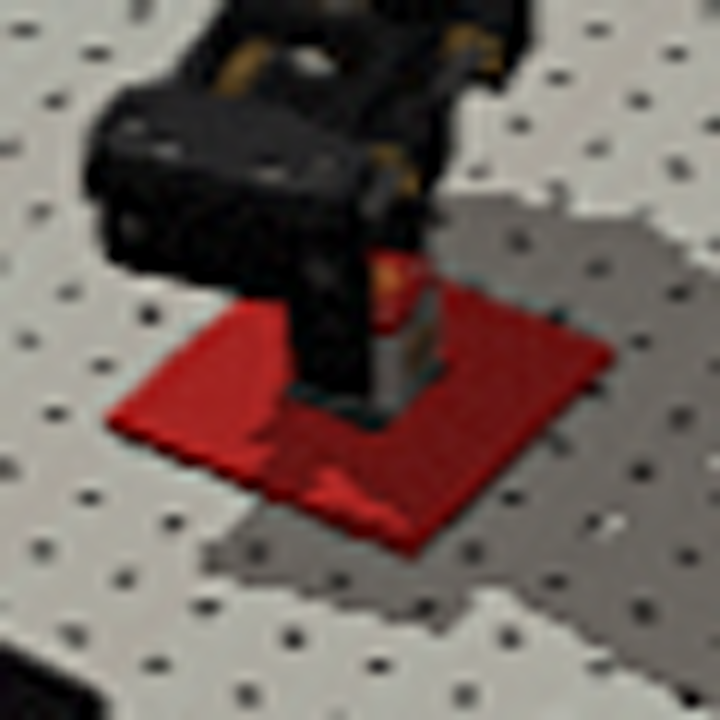

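```bash
python3 -m pendant '[[0,0,1,0],[0,0,2,0],[0,0,2,0]]' 1; python3 -m pendant '[[0,0,0.6,0],[0,0,0.6,0]]' 1; python3 go.py 644.3 -208 12 96
```

```text
t: 9.98
eef_pos: [644.2, -208.0, 11.8]
tcp_rot: [3.139, -0.001, 1.673]
ft_force: [0.2, -0.2, -0.5]
opening: 0.312
t: 10.22
eef_pos: [644.2, -208.0, 11.2]
tcp_rot: [3.139, -0.001, 1.673]
ft_force: [0.6, -0.4, -1.7]
opening: 0.314
at [ 644.2 -208.    11.2] yaw [ 1.799e+02 -1.000e-01  9.580e+01] j [ -24.   45.   90.    0.   44. -119.] t 10.22 F [ 0.6 -0.4 -1.7] open 0.314
[-0.1,0.1,-0.8,-0.2] dist 1 rows 0.0
```

```bash
python3 -m pendant '[[0,0,0.4,0],[0,0,0.4,0]]' 1; python3 -m pendant '[[0,0,0,0],[0,0,0,0],[0,0,0,0]]' 0.55;  python3 -m pendant '[[0,0,-5,0],[0,0,-25,0],[0,0,-60,0],[0,0,-110,0],[0,0,-150,0],[0,0,-190,0],[0,0,-190,0]]' 0; python3 go.py 600 -100 200 96 449.5 297 200 96
```

```text
t: 10.48
eef_pos: [644.2, -208.0, 11.1]
tcp_rot: [3.139, -0.001, 1.673]
ft_force: [-2.4, 1.3, 3.7]
opening: 0.313
t: 10.85
eef_pos: [644.2, -208.0, 11.0]
tcp_rot: [3.139, -0.001, 1.673]
ft_force: [0.0, -0.0, -0.8]
opening: 0.45
t: 11.72
eef_pos: [644.9, -208.6, 206.1]
tcp_rot: [3.133, 0.003, 1.673]
ft_force: [0.3, 0.4, -0.1]
opening: 0.995
at [ 644.9 -208.6  206.1] yaw [1.795e+02 1.000e-01 9.580e+01] j [ -24.   33.   82.    0.   65. -119.] t 11.72 F [ 0.3  0.4 -0.1] open 0.995
[112.6,-33.6,5.5,-0.2] dist 118 rows 1.9
[522.9,-142.8,3.6,-0.2] dist 542 rows 8.7
```

```bash
python3 -m pendant '[[50,-14,2,0],[110,-30,2,0],[170,-46,2,0],[230,-62,2,0],[230,-62,2,0]]' 0
python3 - <<'E'
from h import *
S=vision.read_camera("side");crop(S,260,140,30,"s7.png",12);crop(S,230,265,40,"s7b.png",10)
T=vision.read_camera("top");crop(T,342,140,25,"t7.png",14);crop(T,181,198,32,"t7b.png",10)
for n,q in(("s7",[cv2.imread("pics/s7.png"),cv2.imread("pics/t7.png")]),("s7b",[cv2.imread("pics/s7b.png"),cv2.imread("pics/t7b.png")])):
    h=380; cv2.imwrite("pics/"+n+"c.png",np.hstack([cv2.resize(i,(h,h)) for i in q]))
E
```

```text
t: 12.35
eef_pos: [558.1, 17.1, 203.5]
tcp_rot: [3.134, 0.002, 1.677]
ft_force: [0.3, -0.4, 0.5]
opening: 1.003
```

View pics/s7c.png

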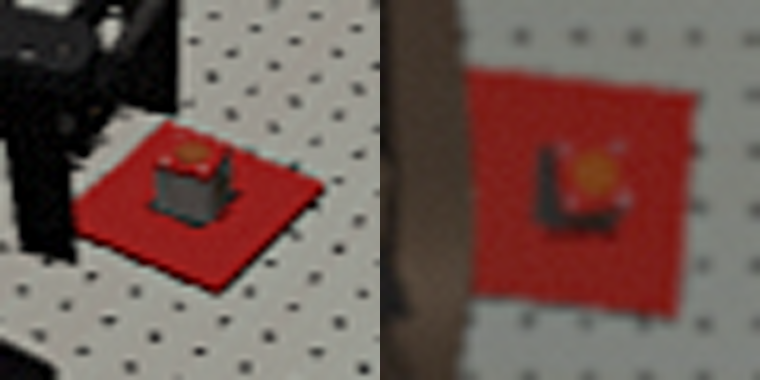

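View pics/s7bc.png

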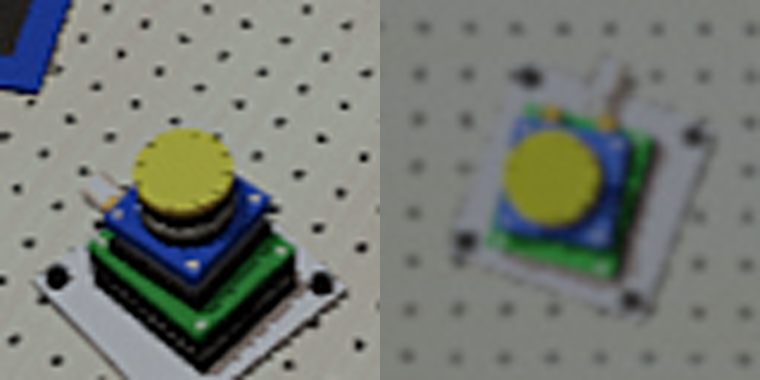

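```bash
python3 - <<'E'
from h import *
S=vision.read_camera("side");T=vision.read_camera("top")
print("holder top", ray(T,[344.66,137.13],36)[0].round(1), "side", ray(S,[230+194*60/380-.5,110+153*60/380-.5],36)[0].round(1))
# yellow disc via hsv
for n,p,c in(("T",T,(181,198)),("S",S,(230,265))):
    hsv=cv2.cvtColor(p["pixels"],cv2.COLOR_RGB2HSV); m=cv2.inRange(hsv,(22,90,60),(40,255,255))
    k,l,st,ce=cv2.connectedComponentsWithStats(m)
    for i in range(1,k):
        if st[i,4]>60: print(n,ce[i].round(1),st[i,4],"z102",ray(p,ce[i],102)[0][:2].round(1),"z6",ray(p,ce[i],6)[0][:2].round(1))
E
python3 go.py 449.3 297 150 96
```

```text
holder top [ 644.3 -209.9   36. ] side [ 644.6 -208.6   36. ]
T [338.  35.] 146 z102 [ 948.5 -179.8] z6 [1004.9 -204.6]
T [124.6 197.3] 405 z102 [441.7 443.9] z6 [451.6 476.3]
T [177.6 195.6] 196 z102 [447.9 293.8] z6 [458.4 312.4]
T [225.5 239. ] 545 z102 [325.7 155. ] z6 [325.  160.8]
S [297.4 204.5] 140 z102 [386.   76.9] z6 [420.8  -7.6]
S [228.1 260.6] 299 z102 [449.3 298.7] z6 [492.1 242. ]
at [560.2  13.  203. ] yaw [179.5   0.2  95.8] j [  -5.   23.  100.   -0.   56. -101.] t 12.55 F [ 0.3 -0.2 -0.8] open 1.001
[293.9,-82.1,51.5,-0.2] dist 309 rows 5.0
```

```bash
python3 -m pendant '[[50,-14,5,0],[110,-31,15,0],[170,-47,25,0],[230,-64,35,0],[280,-78,45,0],[293,-82,51,0],[293,-82,51,0]]' 0.2; python3 go.py 448.8 297 78 96
```

```text
t: 13.42
eef_pos: [449.8, 295.7, 150.0]
tcp_rot: [3.134, 0.003, 1.672]
ft_force: [0.3, -0.4, 0.3]
opening: 0.799
at [449.8 295.7 150. ] yaw [179.5   0.2  95.8] j [ 26.  26. 106.  -0.  48. -69.] t 13.43 F [ 0.3 -0.4  0.3] open 0.799
[1.6,-1.4,72.0,-0.2] dist 72 rows 1.2
```

```bash
python3 -m pendant '[[1.4,-1,20,0],[1.4,-1,45,0],[1.4,-1,65,0],[1.4,-1,72,0],[1.4,-1,72,0],[1.4,-1,72,0]]' 0.4; python3 go.py 448.8 297 78 96;  python3 -m pendant '[[0,0,0,0]]' 0.46; python3 -m pendant '[[0,0,0,0]]' 0.49; python3 -m pendant '[[0,0,0,0]]' 0.53; python3 -m pendant '[[0,0,0,0],[0,0,0,0]]' 1
```

```text
t: 14.18
eef_pos: [449.9, 296.6, 78.8]
tcp_rot: [3.133, 0.003, 1.672]
ft_force: [0.1, 0.1, -0.2]
opening: 0.603
at [449.9 296.6  78.8] yaw [179.5   0.2  95.8] j [ 27.  32. 109.  -1.  39. -69.] t 14.18 F [ 0.1  0.1 -0.2] open 0.603
[0.5,-1.0,0.8,-0.2] dist 1 rows 0.0
t: 14.3
eef_pos: [450.2, 296.6, 79.4]
tcp_rot: [3.132, 0.002, 1.672]
ft_force: [0.0, 0.5, -0.4]
opening: 0.556
t: 14.42
eef_pos: [450.3, 296.7, 79.9]
tcp_rot: [3.131, 0.002, 1.672]
ft_force: [0.0, 0.4, 0.3]
opening: 0.524
t: 14.55
eef_pos: [450.4, 296.8, 80.2]
tcp_rot: [3.13, 0.002, 1.672]
ft_force: [-0.9, -0.0, -0.9]
opening: 0.481
t: 14.8
eef_pos: [450.3, 296.9, 80.1]
tcp_rot: [3.131, 0.002, 1.672]
ft_force: [-0.9, 0.6, -0.6]
opening: 0.479
```

```bash
python3 -m pendant '[[0,0,-4,0],[0,0,-15,0],[0,0,-35,0],[0,0,-60,0],[0,0,-80,0],[0,0,-80,0]]' 1; python3 go.py 460.5 0.5 130 95.8  460.5 0.5 60 95.8;  python3 - <<'E'
from h import *
S=vision.read_camera("side");crop(S,230,250,50,"s8.png",8)
E
```

```text
t: 15.55
eef_pos: [449.9, 297.2, 161.8]
tcp_rot: [3.127, 0.001, 1.672]
ft_force: [-0.1, 0.3, -1.2]
opening: 0.479
at [449.9 297.2 161.8] yaw [1.792e+02 1.000e-01 9.580e+01] j [ 27.  25. 105.  -0.  49. -69.] t 15.55 F [-0.1  0.3 -1.2] open 0.479
[-296.3,-19.9,31.8,-0.0] dist 299 rows 4.8
[-296.2,-20.9,101.8,-0.0] dist 314 rows 5.0
```

View pics/s8.png

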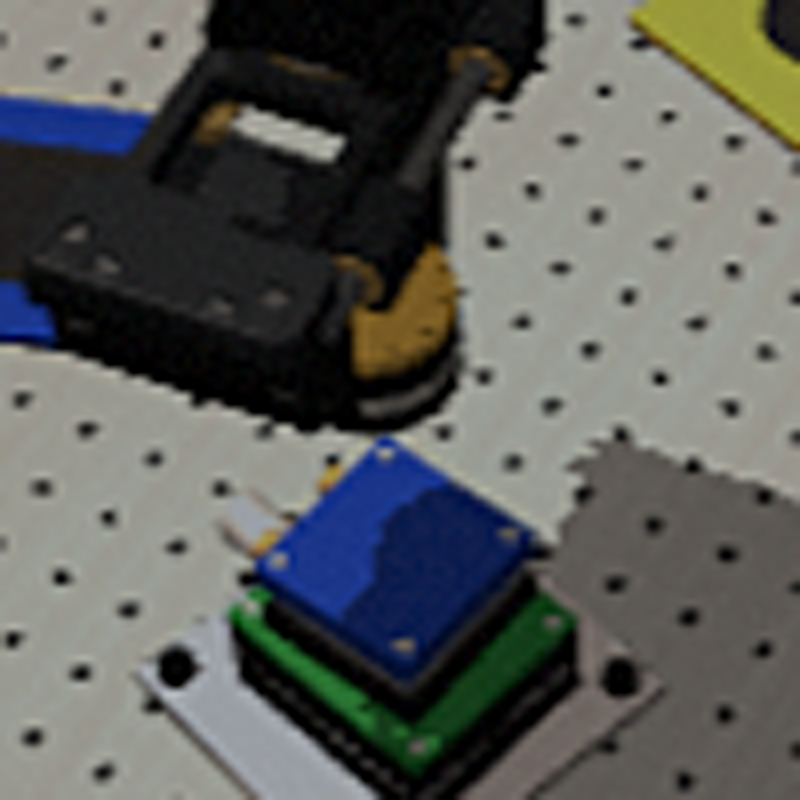

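```bash
python3 -m pendant '[[-30,-2,0,0],[-80,-6,3,0],[-135,-9,10,0],[-190,-13,20,0],[-240,-16,40,0],[-280,-19,70,0],[-296,-21,95,0],[-296,-21,105,0]]' 1; python3 -m pendant '[[0,0,0,0],[0,0,0,0]]' 1;python3 go.py 460.5 0.5 20 95.8;  python3 - <<'E'
from h import *
S=vision.read_camera("side");crop(S,283,190,40,"s9.png",9)
E
```

```text
t: 16.6
eef_pos: [459.0, -0.4, 54.3]
tcp_rot: [3.132, 0.001, 1.67]
ft_force: [-0.5, -0.2, -0.7]
opening: 0.476
t: 16.85
eef_pos: [459.1, 0.3, 54.7]
tcp_rot: [3.132, 0.001, 1.671]
ft_force: [-0.4, 0.4, -0.2]
opening: 0.478
at [4.591e+02 3.000e-01 5.470e+01] yaw [1.794e+02 1.000e-01 9.570e+01] j [  -8.   30.  121.    0.   28. -104.] t 16.85 F [-0.4  0.4 -0.2] open 0.478
[0.1,1.0,34.7,-0.1] dist 35 rows 0.6
```

View pics/s9.png

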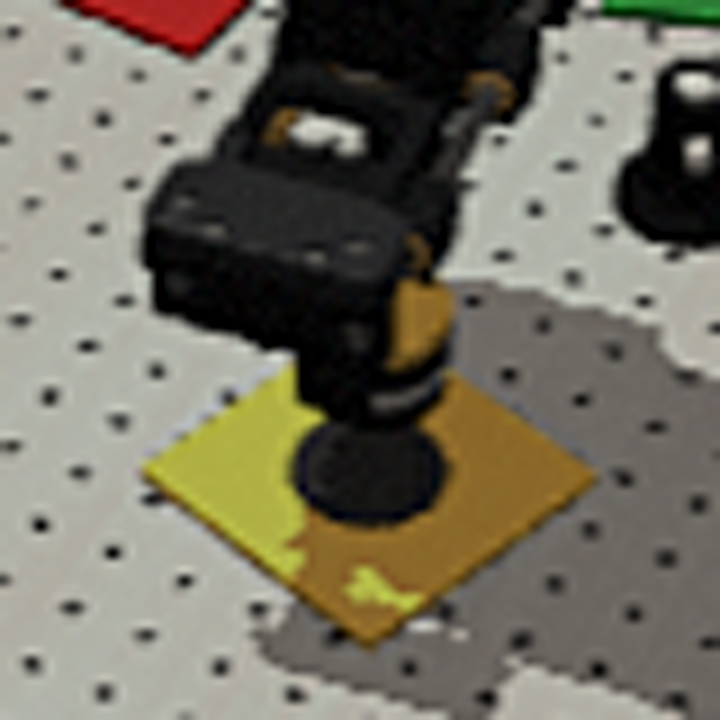

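```bash
python3 -m pendant '[[0.1,1,15,0],[0.1,1,30,0],[0.1,1,38,0],[0.1,1,39,0],[0.1,1,39,0]]' 1
python3 - <<'E'
from h import *
S=vision.read_camera("side");crop(S,283,195,35,"s10.png",10)
E
python3 go.py 460.5 0.5 14.1 95.8
```

```text
t: 17.52
eef_pos: [460.7, 0.5, 16.0]
tcp_rot: [3.131, 0.001, 1.671]
ft_force: [-0.1, -0.1, -0.2]
opening: 0.482
at [460.8   0.5  16.2] yaw [1.794e+02 1.000e-01 9.570e+01] j [  -8.   34.  122.    0.   23. -104.] t 17.57 F [-1.2  0.  -1.1] open 0.477
[0.0,-0.3,2.1,-0.1] dist 2 rows 0.0
```

View pics/s10.png

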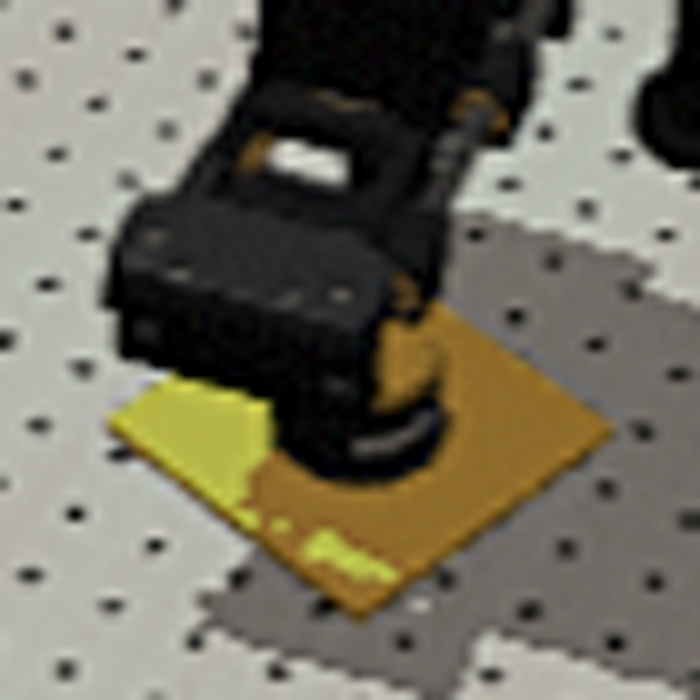

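```bash
python3 -m pendant '[[0,-0.3,1,0],[0,-0.3,1.7,0],[0,-0.3,2,0],[0,-0.3,2,0]]' 1; python3 -m pendant '[[0,0,0.5,0],[0,0,0.5,0]]' 1
```

```text
t: 18.08
eef_pos: [460.6, 0.5, 14.2]
tcp_rot: [3.131, 0.001, 1.671]
ft_force: [-0.3, -0.0, -1.5]
opening: 0.48
t: 18.32
eef_pos: [460.6, 0.5, 14.0]
tcp_rot: [3.13, 0.001, 1.671]
ft_force: [-1.2, -0.1, 6.4]
opening: 0.48
```

```bash
python3 -m pendant '[[0,0,0,0],[0,0,0,0],[0,0,0,0]]' 0.36;  python3 -m pendant '[[0,0,-5,0],[0,0,-25,0],[0,0,-60,0],[0,0,-100,0],[0,0,-140,0],[0,0,-180,0],[0,0,-180,0]]' 0; python3 go.py 600 -100 230 95
```

```text
t: 18.7
eef_pos: [460.6, 0.5, 14.0]
tcp_rot: [3.13, 0.001, 1.671]
ft_force: [0.2, 0.1, -0.2]
opening: 0.637
t: 19.58
eef_pos: [459.4, 0.4, 196.6]
tcp_rot: [3.125, 0.003, 1.671]
ft_force: [-0.5, -0.9, -0.5]
opening: 1.003
at [4.594e+02 4.000e-01 1.966e+02] yaw [1.791e+02 1.000e-01 9.580e+01] j [  -8.   16.  113.    0.   50. -104.] t 19.57 F [-0.5 -0.9 -0.5] open 1.003
[-114.1,130.4,-30.9,0.8] dist 176 rows 2.8
```

```bash
python3 go.py 560 20 200 81; python3 -m pendant '[[3,30,0,4],[6,65,0,8],[9,95,0,12],[9,101,0,15],[9,101,0,15]]' 0
python3 - <<'E'
from h import *
S=vision.read_camera("side");crop(S,230,265,40,"s11.png",10)
T=vision.read_camera("top");crop(T,181,198,40,"t11.png",10)
crop(S,283,200,40,"s11b.png",9);crop(T,279,197,32,"t11b.png",9)
h=380
q=[cv2.imread("pics/s11b.png"),cv2.imread("pics/t11b.png")]; cv2.imwrite("pics/s11c.png",np.hstack([cv2.resize(i,(h,h)) for i in q]))
for n,p in(("T",T),("S",S)):
    hsv=cv2.cvtColor(p["pixels"],cv2.COLOR_RGB2HSV); m=cv2.inRange(hsv,(22,90,60),(40,255,255))
    k,l,st,ce=cv2.connectedComponentsWithStats(m)
    for i in range(1,k):
        if st[i,4]>60: print(n,ce[i].round(1),st[i,4],"z36",ray(p,ce[i],36)[0][:2].round(1))
E
```

```text
at [4.594e+02 4.000e-01 1.966e+02] yaw [1.791e+02 1.000e-01 9.580e+01] j [  -8.   16.  113.    0.   50. -104.] t 19.57 F [-0.5 -0.9 -0.5] open 1.003
[9.4,102.1,-1.7,14.8] dist 103 rows 1.6
t: 20.2
eef_pos: [558.7, 19.6, 197.1]
tcp_rot: [3.127, -0.002, 1.41]
ft_force: [0.9, 0.2, -0.6]
opening: 1.0
T [338.1  35.1] 146 z36 [ 987.1 -197.3]
T [124.5 197.3] 400 z36 [448.6 466.2]
T [225.5 239. ] 541 z36 [325.2 159.1]
S [297.2 205.2] 141 z36 [409.3  21.2]
```

View pics/s11.png

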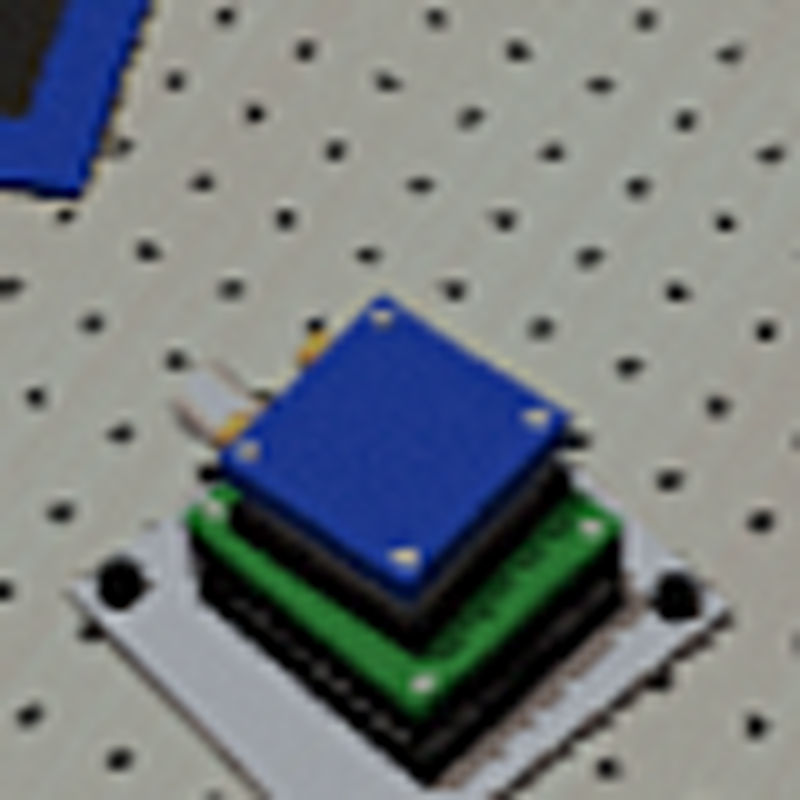

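View pics/t11.png

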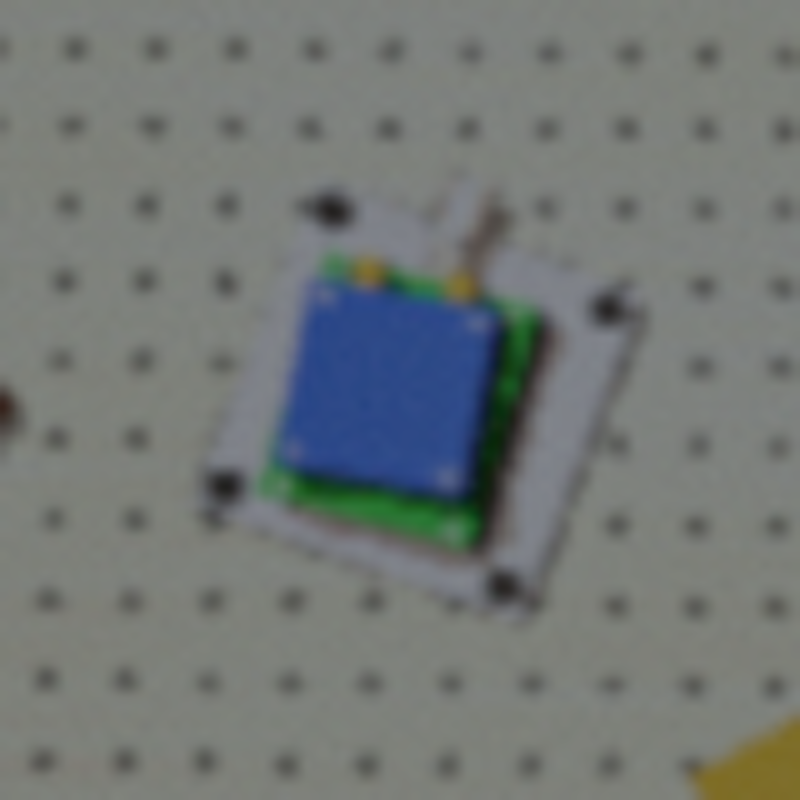

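View pics/s11c.png

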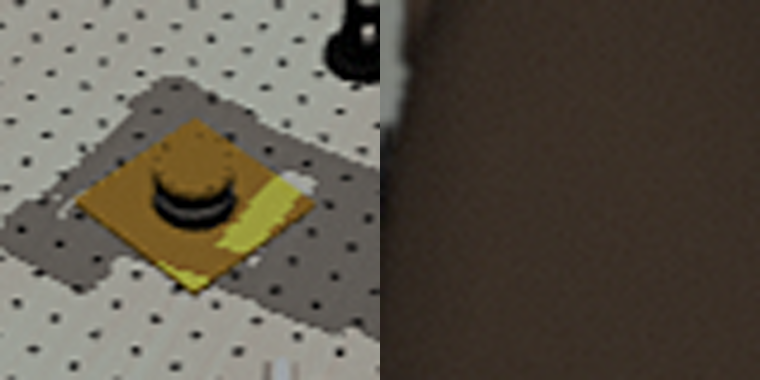

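```bash
sed -e 's#/8-.5+\[145,162\]#/10-.5+[141,158]#;s#/7-.5+\[185,230\]#/10-.5+[190,225]#' fit.py > fit2.py
python3 - <<'E'
s=open('fit2.py').read().split('items={')[0]; r=open('fit2.py').read().split('\nfor n,')[1]
open('fit2.py','w').write(s+'''items={"tilt":(72,56,56,[(308,275),(503,312),(472,498),(280,470)],[(383,295),(570,418),(408,582),(220,460)]),
"xstage":(42,76,66,[(330,258),(548,305),(480,545),(262,492)],[(620,520),(418,715),(190,515)])}
for n,'''+r)
E
python3 fit2.py; python3 go.py 449 297 120 81
```

```text
tilt top [448.8 293.6] 172.0 rms 1.5 sides [59. 56. 57.]
tilt side [450.  297.7] 80.5 rms 0.8 sides [56. 55. 54.]
xstage top [448.7 294.8] 166.6 rms 1.4 sides [68. 75. 68.]
xstage side [449.2 299.2] 165.6 rms 1.2 sides [66. 76.]
at [558.5  19.4 198.1] yaw [ 1.791e+02 -1.000e-01  8.080e+01] j [ -5.  23. 100.   0.  55. -86.] t 20.4 F [ 0.6  1.1 -0.5] open 1.001
[256.3,-153.7,76.1,-0.2] dist 308 rows 4.9
```

```bash
python3 -m pendant '[[50,-30,10,0],[105,-63,25,0],[160,-96,40,0],[210,-126,55,0],[248,-149,70,0],[256,-154,76,0],[256,-154,76,0],[256,-154,76,0]]' 0; python3 go.py 449 296.8 48 81.2
```

```text
t: 21.4
eef_pos: [449.4, 295.7, 120.6]
tcp_rot: [3.125, -0.002, 1.409]
ft_force: [-0.2, -0.1, -0.3]
opening: 1.0
at [449.4 295.7 120.6] yaw [ 1.79e+02 -1.00e-01  8.07e+01] j [ 27.  28. 108.  -1.  44. -54.] t 21.4 F [-0.2 -0.1 -0.3] open 1.0
[0.9,-1.7,72.6,-0.5] dist 73 rows 1.2
```

```bash
python3 -m pendant '[[0.9,-1.7,20,0],[0.9,-1.7,45,-0.5],[0.9,-1.7,66,-0.5],[0.9,-1.7,73,-0.5],[0.9,-1.7,73,-0.5],[0.9,-1.7,73,-0.5]]' 0.34
python3 - <<'E'
from h import *
S=vision.read_camera("side");crop(S,230,255,45,"s12.png",9)
E
python3 go.py 449 296.8 47 81.2
```

```text
t: 22.15
eef_pos: [449.6, 296.8, 48.4]
tcp_rot: [3.124, -0.003, 1.417]
ft_force: [0.2, 0.8, 1.1]
opening: 0.661
at [449.5 296.9  48.4] yaw [179.   -0.2  81.2] j [ 27.  34. 111.  -1.  34. -54.] t 22.2 F [ 0.7  0.3 -0.7] open 0.661
[-0.1,-0.5,1.4,0.0] dist 1 rows 0.0
```

View pics/s12.png

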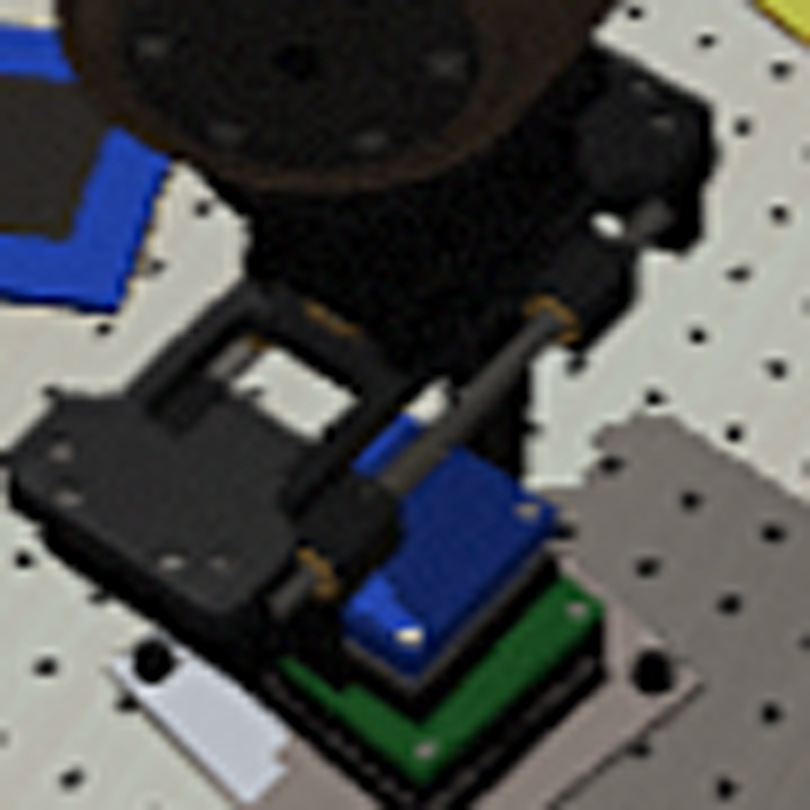

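```bash
python3 -m pendant '[[0,-0.5,1,0],[0,-0.5,1,0]]' 0.38;  python3 -m pendant '[[0,0,0,0],[0,0,0,0],[0,0,0,0]]' 1; python3 -m pendant '[[0,0,-4,0],[0,0,-15,0],[0,0,-40,0],[0,0,-75,0],[0,0,-110,0],[0,0,-120,0],[0,0,-120,0]]' 1;  python3 go.py 650.5 200 60 81.2
```

```text
t: 22.45
eef_pos: [449.0, 297.0, 47.7]
tcp_rot: [3.123, -0.003, 1.418]
ft_force: [0.3, -0.5, 0.1]
opening: 0.62
t: 22.82
eef_pos: [449.0, 297.1, 47.7]
tcp_rot: [3.124, -0.003, 1.418]
ft_force: [-1.2, 1.0, 1.4]
opening: 0.589
t: 23.7
eef_pos: [446.7, 297.0, 167.8]
tcp_rot: [3.123, -0.003, 1.418]
ft_force: [-0.3, 0.0, -2.3]
opening: 0.588
at [446.7 297.  167.8] yaw [178.9  -0.2  81.2] j [ 27.  24. 105.  -1.  50. -54.] t 23.7 F [-0.3  0.  -2.3] open 0.588
[-65.2,214.1,111.6,0.0] dist 250 rows 4.0
```

```bash
python3 -m pendant '[[-10,30,0,0],[-22,72,0,0],[-36,116,5,0],[-48,158,20,0],[-58,190,45,0],[-63,207,75,0],[-65,214,95,0],[-65,214,105,0]]' 1; python3 -m pendant '[[0,0,0,0],[0,0,0,0]]' 1; python3 go.py 650.5 200 14 81.2
python3 - <<'E'
from h import *
S=vision.read_camera("side");crop(S,185,215,45,"s13.png",9)
E
```

```text
t: 24.7
eef_pos: [649.5, 200.1, 64.4]
tcp_rot: [3.126, -0.002, 1.418]
ft_force: [0.6, -0.2, -2.2]
opening: 0.588
t: 24.95
eef_pos: [649.3, 200.6, 65.3]
tcp_rot: [3.125, -0.003, 1.418]
ft_force: [-0.0, 0.3, -1.4]
opening: 0.589
at [649.3 200.6  65.3] yaw [179.   -0.2  81.3] j [ 12.  41.  89.  -0.  48. -69.] t 24.95 F [-0.   0.3 -1.4] open 0.589
[-0.6,0.4,51.3,0.1] dist 51 rows 0.8
```

View pics/s13.png

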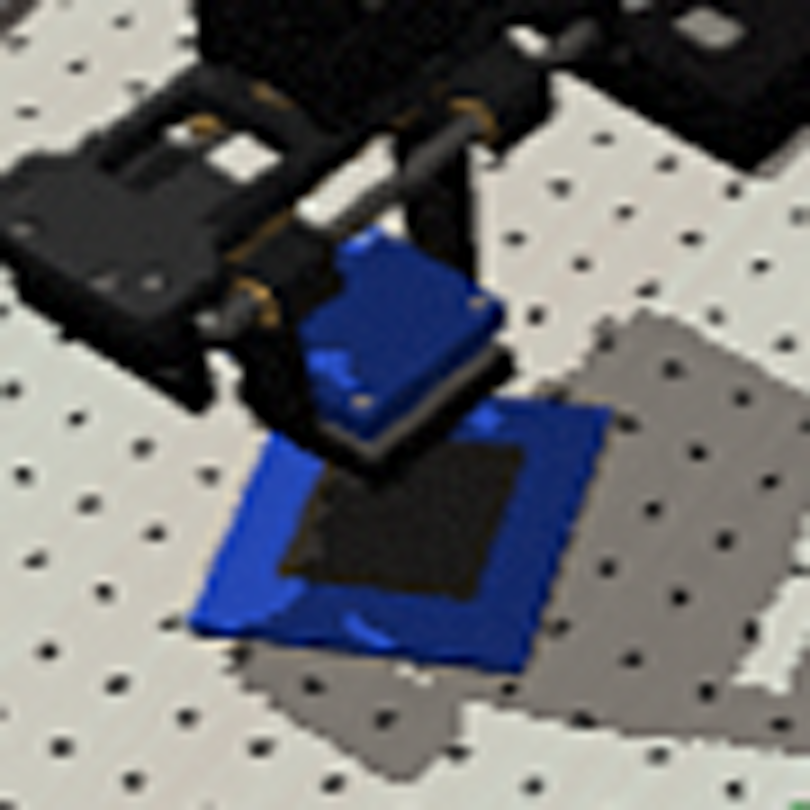

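```bash
python3 -m pendant '[[-0.3,0.2,15,0],[-0.6,0.4,33,0],[-0.6,0.4,46,0],[-0.6,0.4,51,0],[-0.6,0.4,51,0],[-0.6,0.4,51,0]]' 1; python3 go.py 650.5 200 11.7 81.2
python3 - <<'E'
from h import *
S=vision.read_camera("side");crop(S,185,220,40,"s14.png",9)
E
```

```text
t: 25.75
eef_pos: [651.0, 200.0, 14.9]
tcp_rot: [3.124, -0.003, 1.418]
ft_force: [-0.2, 1.1, -1.7]
opening: 0.584
at [651.  200.   14.9] yaw [179.   -0.2  81.3] j [ 12.  45.  90.  -0.  43. -69.] t 25.75 F [-0.2  1.1 -1.7] open 0.584
[-0.0,-0.5,3.2,0.1] dist 3 rows 0.1
```

View pics/s14.png

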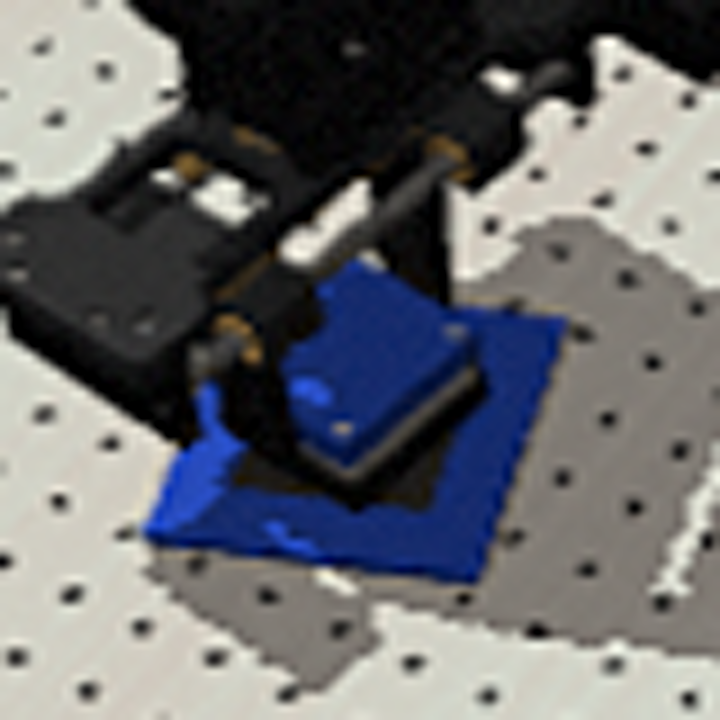

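Centred over the print (print around (335,430) in the crop). Landing.

```bash
python3 -m pendant '[[0,-0.5,1,0],[0,-0.5,2,0],[0,-0.5,2.9,0],[0,-0.5,3,0],[0,-0.5,3,0]]' 1; python3 -m pendant '[[0,0,0.5,0],[0,0,0.5,0]]' 1
```

```text
t: 26.42
eef_pos: [650.6, 200.0, 12.0]
tcp_rot: [3.124, -0.003, 1.418]
ft_force: [-0.3, -0.5, -1.4]
opening: 0.586
t: 26.68
eef_pos: [650.6, 200.1, 11.7]
tcp_rot: [3.123, -0.003, 1.418]
ft_force: [-1.7, 1.4, 1.9]
opening: 0.589
```

```bash
python3 -m pendant '[[0,0,0.3,0],[0,0,0.3,0]]' 1; python3 -m pendant '[[0,0,0,0],[0,0,0,0],[0,0,0,0]]' 0.25;  python3 -m pendant '[[0,0,-5,0],[0,0,-25,0],[0,0,-60,0],[0,0,-100,0],[0,0,-140,0],[0,0,-180,0],[0,0,-180,0]]' 0; python3 go.py 560 20 200 75.5
```

```text
t: 26.92
eef_pos: [650.6, 200.1, 11.7]
tcp_rot: [3.123, -0.003, 1.418]
ft_force: [-2.9, 0.1, 4.4]
opening: 0.587
t: 27.3
eef_pos: [650.6, 200.1, 11.6]
tcp_rot: [3.123, -0.003, 1.418]
ft_force: [-1.2, 0.3, 0.7]
opening: 0.746
t: 28.18
eef_pos: [648.4, 200.3, 196.6]
tcp_rot: [3.117, -0.006, 1.418]
ft_force: [0.9, -0.1, 0.1]
opening: 0.997
at [648.4 200.3 196.6] yaw [178.6  -0.3  81.3] j [ 12.  33.  83.  -0.  62. -69.] t 28.18 F [ 0.9 -0.1  0.1] open 0.997
[-191.6,-59.8,-6.0,5.8] dist 201 rows 3.2
```

```bash
python3 -m pendant '[[-45,-14,0,1],[-100,-31,-3,3],[-155,-48,-6,5.5],[-190,-60,-6,5.5],[-190,-60,-6,5.5]]' 0
python3 - <<'E'
from h import *
S=vision.read_camera("side");crop(S,230,270,40,"s15.png",10)
T=vision.read_camera("top");crop(T,181,198,40,"t15.png",10)
crop(S,185,225,35,"s15b.png",11);crop(T,216,137,30,"t15b.png",11)
h=390
for n in("15","15b"):
  q=[cv2.imread(f"pics/s{n}.png"),cv2.imread(f"pics/t{n}.png")]; cv2.imwrite(f"pics/c{n}.png",np.hstack([cv2.resize(i,(h,h)) for i in q]))
E
```

```text
t: 28.8
eef_pos: [559.0, 19.8, 200.5]
tcp_rot: [3.117, -0.008, 1.32]
ft_force: [-0.1, -0.2, -0.1]
opening: 0.998
```

View pics/s15.png

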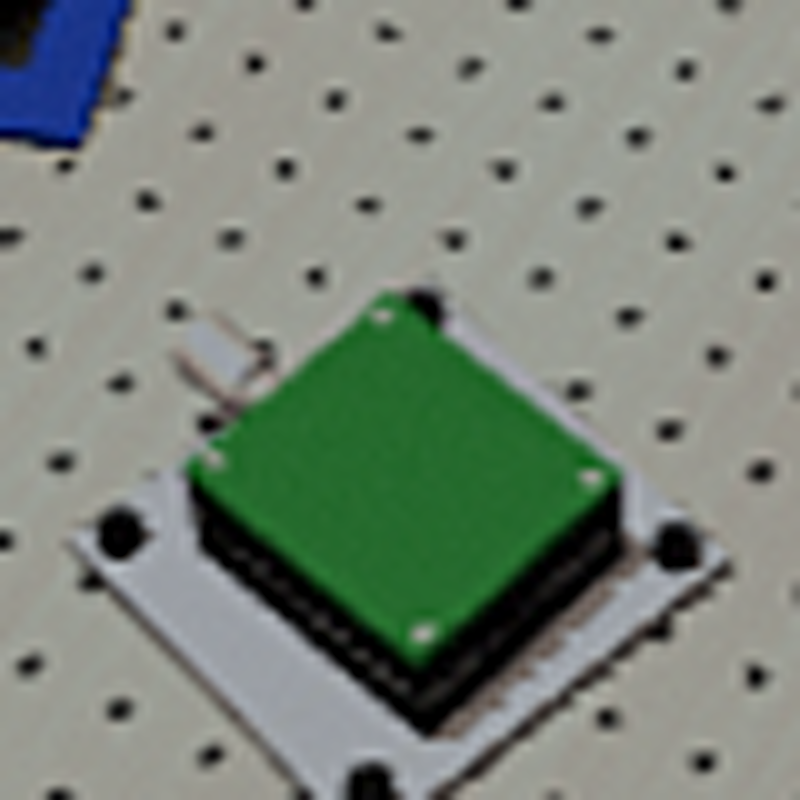

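View pics/t15.png

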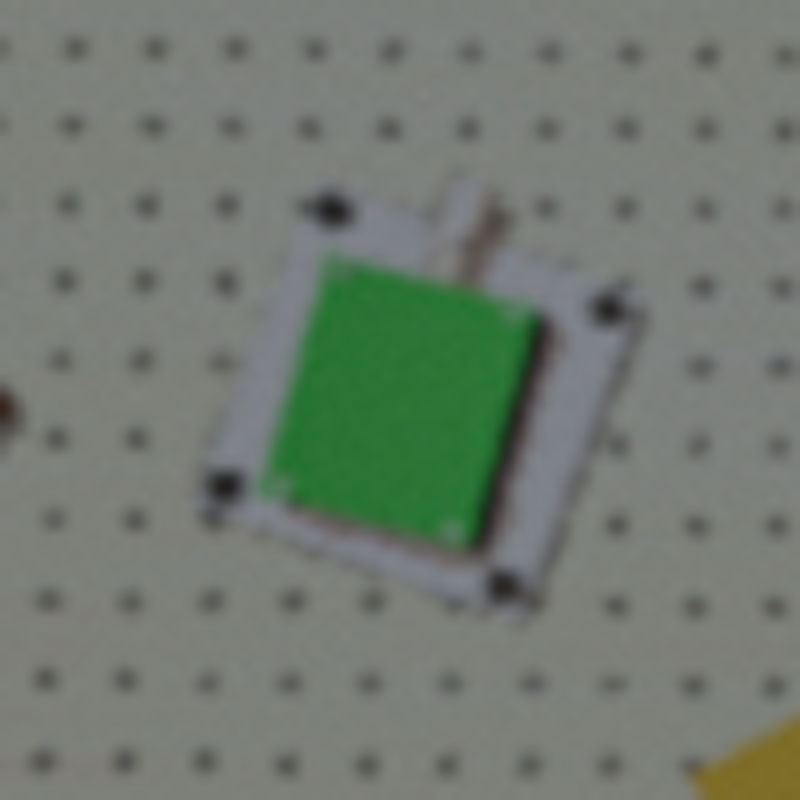

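View pics/c15b.png

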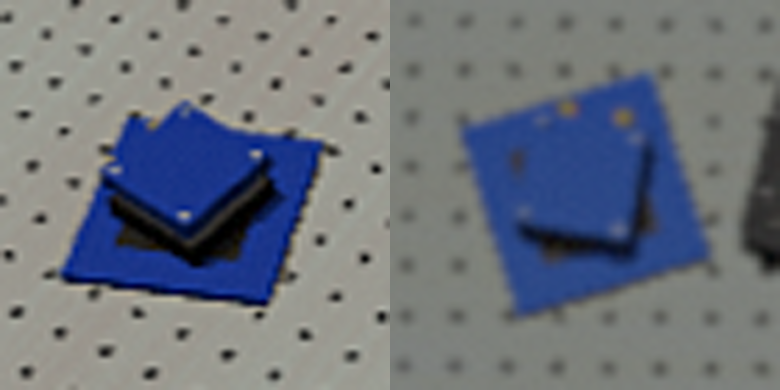

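```bash
python3 - <<'E'
import re
s=open('fit2.py').read().replace('[190,225]','[190,230]')
a=s.split('items={')[0]; r=s.split('\nfor n,')[1]
open('fit3.py','w').write(a+'''items={"xstage":(42,76,66,[(325,255),(540,312),(478,548),(262,492)],[(395,290),(620,478),(420,665),(188,468)])}
for n,'''+r)
E
python3 fit3.py; python3 go.py 449 297 90 75.8
```

```text
xstage top [448.2 295.9] 166.5 rms 1.4 sides [68. 74. 67.]
xstage side [448.7 299.7] 165.1 rms 1.0 sides [76. 65. 76.]
at [560.4  22.3 200. ] yaw [178.6  -0.5  75.8] j [ -5.  23. 100.   0.  55. -81.] t 29.0 F [0.2 0.1 0.2] open 0.998
[238.1,-178.0,107.7,0.0] dist 316 rows 5.1
```

```bash
python3 -m pendant '[[45,-34,10,0],[95,-71,25,0],[145,-108,45,0],[195,-145,65,0],[229,-171,85,0],[238,-178,100,0],[238,-178,108,0],[238,-178,108,0]]' 0; python3 go.py 448.5 297.7 16 75.8
```

```text
t: 30.0
eef_pos: [449.5, 296.2, 89.4]
tcp_rot: [3.117, -0.008, 1.322]
ft_force: [-0.4, 0.7, -0.6]
opening: 1.0
at [449.5 296.2  89.4] yaw [178.6  -0.4  75.8] j [ 27.  30. 110.  -1.  39. -48.] t 30.0 F [-0.4  0.7 -0.6] open 1.0
[0.6,-3.1,73.4,-0.0] dist 73 rows 1.2
```

```bash
python3 -m pendant '[[0.6,-2.9,20,0],[0.6,-2.9,45,0],[0.6,-2.9,64,0],[0.6,-2.9,72,0],[0.6,-2.9,73,0],[0.6,-2.9,73,0]]' 0.23
python3 - <<'E'
from h import *
S=vision.read_camera("side");crop(S,230,265,45,"s16.png",9)
E
python3 go.py 448.5 297.7 16 75.8
```

```text
t: 30.75
eef_pos: [449.1, 297.6, 17.1]
tcp_rot: [3.117, -0.008, 1.322]
ft_force: [0.0, 0.2, 0.7]
opening: 0.767
at [449.  297.7  17.1] yaw [178.6  -0.5  75.8] j [ 27.  37. 112.  -1.  29. -48.] t 30.8 F [ 0.3 -0.   0.5] open 0.77
[-0.1,-0.5,1.1,-0.0] dist 1 rows 0.0
```

View pics/s16.png

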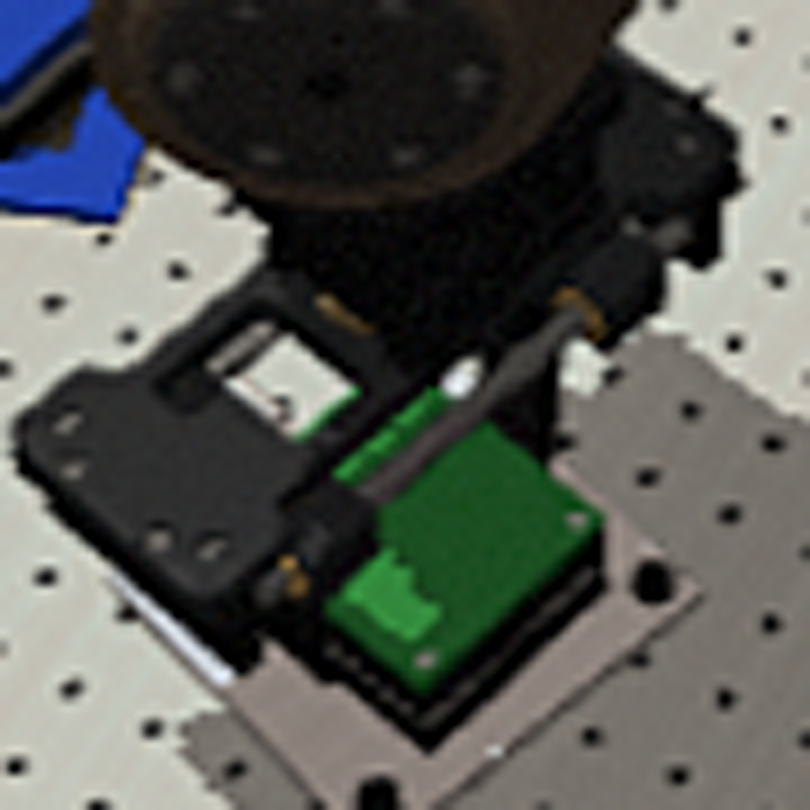

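```bash
python3 -m pendant '[[0,-0.4,1,0],[0,-0.4,1,0]]' 0.26;  python3 -m pendant '[[0,0,0,0],[0,0,0,0],[0,0,0,0]]' 1; python3 -m pendant '[[0,0,-4,0],[0,0,-15,0],[0,0,-40,0],[0,0,-80,0],[0,0,-120,0],[0,0,-150,0],[0,0,-150,0]]' 1;  python3 go.py 560 0 170 60 452.3 -300.3 100 60
python3 - <<'E'
from h import *
S=vision.read_camera("side");crop(S,230,255,50,"s17.png",8)
E
```

```text
t: 31.05
eef_pos: [448.7, 297.9, 16.4]
tcp_rot: [3.116, -0.009, 1.322]
ft_force: [0.1, 0.2, 0.3]
opening: 0.74
t: 31.42
eef_pos: [448.8, 298.0, 16.5]
tcp_rot: [3.116, -0.009, 1.322]
ft_force: [-1.0, 2.5, 1.7]
opening: 0.694
t: 32.3
eef_pos: [445.3, 297.9, 168.7]
tcp_rot: [3.113, -0.012, 1.322]
ft_force: [-0.4, -0.5, -3.1]
opening: 0.698
at [445.3 297.9 168.7] yaw [178.4  -0.7  75.8] j [ 27.  24. 106.  -1.  49. -48.] t 32.3 F [-0.4 -0.5 -3.1] open 0.698
[-260.5,184.5,0.9,15.8] dist 319 rows 5.1
[-578.9,152.0,66.2,15.8] dist 602 rows 9.6
```

View pics/s17.png

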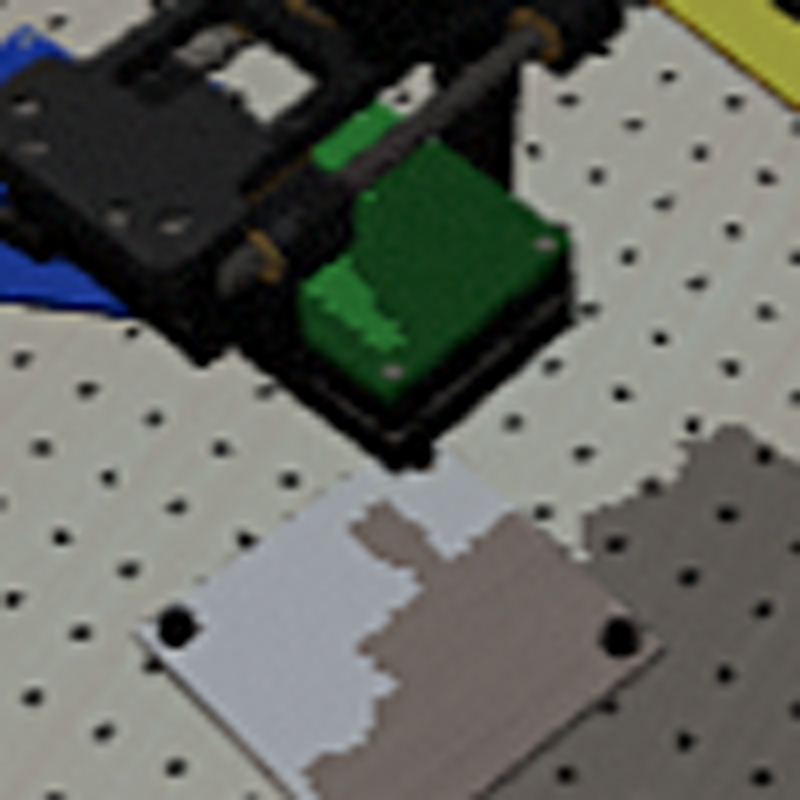

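```bash
python3 -m pendant '[[-25,6,0,0],[-72,19,0,0],[-125,33,0,0],[-180,47,0,0],[-235,62,0,0],[-290,76,0,0],[-340,89,0,0],[-375,98,0,0]]' 1; python3 go.py 452.3 -300.3 100 75.8
```

```text
t: 33.35
eef_pos: [446.6, -92.0, 164.5]
tcp_rot: [3.117, -0.01, 1.321]
ft_force: [0.8, 1.0, -3.8]
opening: 0.69
at [446.6 -92.  164.5] yaw [178.6  -0.6  75.7] j [-20.  18. 116.   1.  44. -97.] t 33.35 F [ 0.8  1.  -3.8] open 0.69
[-201.1,55.6,63.9,-0.1] dist 218 rows 3.5
```

```bash
python3 -m pendant '[[-30,8,0,0],[-75,20,0,0],[-120,33,2,0],[-160,44,15,0],[-188,52,35,0],[-201,56,55,0],[-201,56,80,0],[-201,56,95,0]]' 1; python3 -m pendant '[[0,0,2,0],[0,0,2,0]]' 1; python3 go.py 452.3 -300.3 17 75.8
python3 - <<'E'
from h import *
S=vision.read_camera("side");crop(S,327,130,40,"s18.png",10)
E
```

```text
t: 34.35
eef_pos: [452.6, -299.6, 66.5]
tcp_rot: [3.121, -0.012, 1.32]
ft_force: [0.0, 0.0, -3.1]
opening: 0.69
t: 34.6
eef_pos: [452.6, -299.4, 64.4]
tcp_rot: [3.121, -0.012, 1.321]
ft_force: [-0.1, -0.8, -2.9]
opening: 0.694
at [ 452.6 -299.4   64.4] yaw [178.8  -0.7  75.7] j [ -41.   33.  110.    2.   37. -118.] t 34.6 F [-0.1 -0.8 -2.9] open 0.694
[-1.5,-1.1,47.4,-0.1] dist 47 rows 0.8
```

View pics/s18.png

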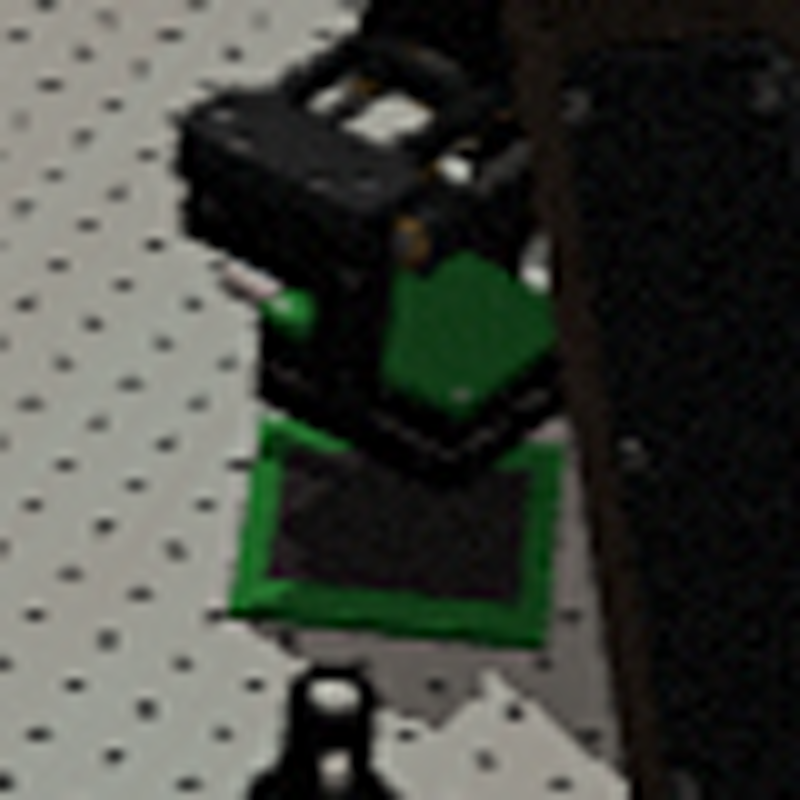

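```bash
python3 - <<'E'
from h import *
S=vision.read_camera("side")
P=ray(S,(np.array([(530,465),(520,605),(270,575)])+.5)/10-.5+[287,90],6)[:,:2]
d=np.diff(P,axis=0);print(P.round(0),np.linalg.norm(d,axis=1).round(0),np.degrees(np.arctan2(d[:,1],d[:,0])).round(0))
Q=ray(S,(np.array([(565,445),(545,650),(232,612),(265,420)])+.5)/10-.5+[287,90],6)[:,:2];print(Q.mean(0))
E
python3 go.py 452.3 -300.3 64 17
```

```text
[[ 428. -348.]
 [ 405. -279.]
 [ 480. -258.]] [72. 78.] [108.  16.]
[ 452.33326049 -298.10214086]
at [ 452.9 -299.7   65.1] yaw [178.7  -0.6  75.7] j [ -41.   33.  110.    2.   37. -118.] t 34.7 F [ 0.6  0.2 -3.5] open 0.693
[-0.8,-0.5,1.1,58.7] dist 1 rows 5.5
```

```bash
python3 -m pendant '[[0,0,0,-5],[-1,-0.5,0,-12],[-1,-0.5,0,-19],[-1,-0.5,0,-25],[-1,-0.5,0,-25],[-1,-0.5,0,-25]]' 1; python3 go.py 452.3 -300.3 18 100.7
```

```text
t: 35.45
eef_pos: [452.3, -300.6, 65.5]
tcp_rot: [3.117, -0.0, 1.755]
ft_force: [0.4, 0.1, -2.3]
opening: 0.69
at [ 452.3 -300.6   65.5] yaw [178.6  -0.  100.5] j [ -41.   33.  110.    2.   37. -143.] t 35.45 F [ 0.4  0.1 -2.3] open 0.69
[0.2,-1.2,47.4,-0.2] dist 47 rows 0.8
```

```bash
python3 -m pendant '[[0.2,-1,15,0],[0.2,-1.2,32,0],[0.2,-1.2,43,0],[0.2,-1.2,47,0],[0.2,-1.2,47,0],[0.2,-1.2,47,0]]' 1; python3 go.py 452.3 -300.3 14.5 100.5;  python3 - <<'E'
from h import *
from scipy.spatial.transform import Rotation as Ro
a=Ro.from_euler("xyz",env.state()["tcp_rot"]).as_matrix()@Ro.from_euler("xyz",[3.116,-.009,1.322]).as_matrix().T
print("part z axis",a[:,2].round(4))
S=vision.read_camera("side");crop(S,327,130,40,"s19.png",10)
E
```

```text
t: 36.2
eef_pos: [452.4, -300.5, 18.8]
tcp_rot: [3.116, 0.0, 1.755]
ft_force: [0.0, 0.8, -3.1]
opening: 0.694
at [ 452.4 -300.5   18.8] yaw [178.5   0.  100.5] j [ -41.   37.  111.    2.   31. -144.] t 36.2 F [ 0.   0.8 -3.1] open 0.694
[0.2,-0.2,4.3,0.0] dist 4 rows 0.1
part z axis [-0.0015  0.0089  1.    ]
```

View pics/s19.png

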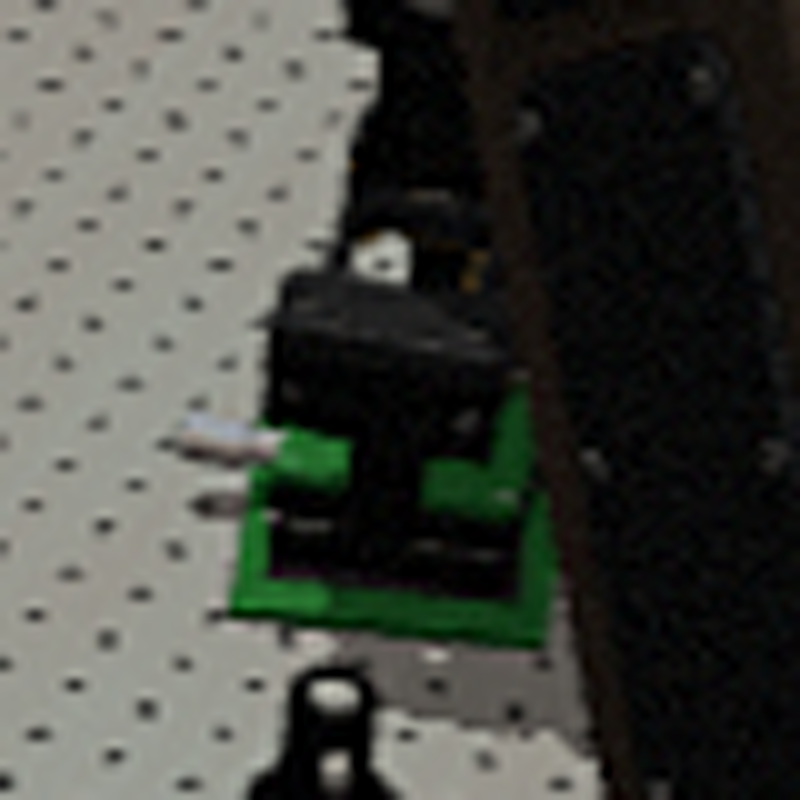

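```bash
python3 -m pendant '[[0.2,-0.2,1.2,0],[0.2,-0.2,2.5,0],[0.2,-0.2,3.6,0],[0.2,-0.2,4,0],[0.2,-0.2,4,0]]' 1; python3 -m pendant '[[0,0,0.5,0],[0,0,0.5,0]]' 1
```

```text
t: 36.88
eef_pos: [452.3, -300.3, 14.8]
tcp_rot: [3.116, 0.0, 1.755]
ft_force: [0.7, 0.5, -2.7]
opening: 0.691
t: 37.12
eef_pos: [452.3, -300.3, 14.6]
tcp_rot: [3.116, 0.0, 1.755]
ft_force: [-1.5, 1.0, 2.8]
opening: 0.696
```

```bash
python3 -m pendant '[[0,0,0.4,0],[0,0,0.4,0]]' 1; python3 -m pendant '[[0,0,0,0],[0,0,0,0],[0,0,0,0]]' 0.15;  python3 -m pendant '[[0,0,-5,0],[0,0,-25,0],[0,0,-60,0],[0,0,-100,0],[0,0,-140,0],[0,0,-180,0],[0,0,-180,0]]' 0; python3 go.py 268 -565 200 100.5
```

```text
t: 37.38
eef_pos: [452.3, -300.3, 14.6]
tcp_rot: [3.116, 0.0, 1.755]
ft_force: [-1.4, 1.2, 6.2]
opening: 0.691
t: 37.75
eef_pos: [452.4, -300.4, 14.6]
tcp_rot: [3.116, 0.0, 1.755]
ft_force: [-0.4, -0.2, 0.2]
opening: 0.847
t: 38.62
eef_pos: [448.6, -301.8, 197.5]
tcp_rot: [3.112, 0.005, 1.755]
ft_force: [0.1, 0.2, -0.7]
opening: 1.003
at [ 448.6 -301.8  197.5] yaw [178.3   0.3 100.5] j [ -42.   22.  103.    1.   54. -143.] t 38.62 F [ 0.1  0.2 -0.7] open 1.003
[-225.7,-225.5,-8.0,0.0] dist 319 rows 5.1
```

```bash
python3 -m pendant '[[-30,-30,-3,10],[-68,-68,-5,20],[-106,-106,-8,30],[-144,-144,-8,40],[-182,-182,-8,50],[-215,-215,-8,60],[-226,-226,-8,60],[-226,-226,-8,60]]' 0;  python3 - <<'E'
from h import *
S=vision.read_camera("side");T=vision.read_camera("top")
for n,p in(("t20",T),("s20",S)): cv2.imwrite(f"pics/{n}.png",cv2.cvtColor(p["pixels"],cv2.COLOR_RGB2BGR))
L=[("r",(342,140),(260,140)),("y",(279,197),(283,200)),("b",(216,137),(185,223)),("g",(373,199),(327,140))]
rows=[]
for k,(n,a,b) in enumerate(L):
    ims=[]
    for p,(u,v) in((T,a),(S,b)):
        i=p["pixels"][v-24:v+24,u-24:u+24]; ims.append(cv2.resize(i,(198,198),interpolation=cv2.INTER_CUBIC))
    rows.append(np.vstack(ims))
cv2.imwrite("pics/c20.png",cv2.cvtColor(np.hstack(rows),cv2.COLOR_RGB2BGR))
for n in ("pad_red","pad_yellow","pad_blue","pad_green","post_holder","control_box"):
  for nm,p in(("top",T),("side",S)):
    for d in vision.regions_of(p,n)[:1]:
        c=max(cv2.findContours(d["pixels"].astype(np.uint8),0,cv2.CHAIN_APPROX_NONE)[0],key=len)[:,0]
        zz={"post_holder":25,"control_box":36}.get(n,6)
        r=cv2.minAreaRect(ray(p,c,zz)[:,:2].astype(np.float32)); print(n,nm,round(d["confidence"],2),np.round(r[0]),np.round(r[1]),round(r[2]))
E
```

```text
t: 39.62
eef_pos: [267.2, -565.2, 199.0]
tcp_rot: [3.124, -0.024, 0.709]
ft_force: [0.5, -0.0, 0.1]
opening: 0.998
pad_red top 0.7 [ 643. -209.] [100. 101.] 84
pad_red side 0.74 [ 644. -203.] [101.  98.] 85
pad_yellow top 0.9 [457.  -3.] [101. 101.] 72
pad_yellow side 0.89 [456.   2.] [102.  98.] 70
pad_blue top 0.65 [649. 196.] [102. 102.] 17
pad_blue side 0.57 [649. 201.] [100. 105.] 17
pad_green top 0.68 [ 434. -276.] [112.  59.] 44
pad_green side 0.76 [ 447. -288.] [102.  88.] 22
post_holder top 0.48 [ 421. -162.] [45. 45.] 45
post_holder side 0.82 [ 422. -159.] [46. 90.] 24
control_box top 0.93 [669. -13.] [77. 98.] 79
control_box side 0.91 [663.   3.] [ 95. 115.] 78
```

View pics/c20.png

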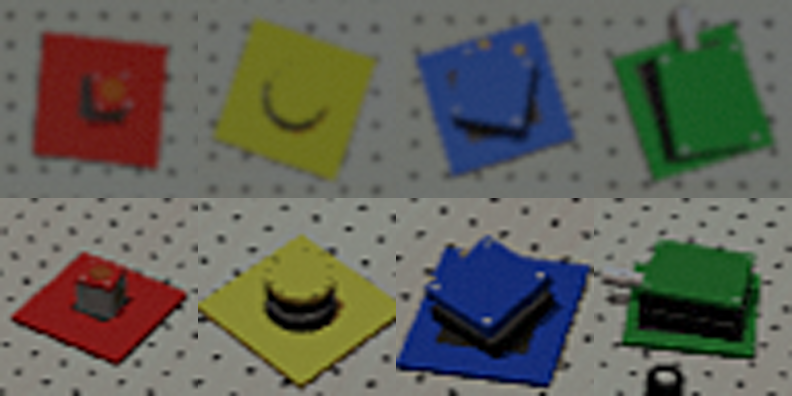

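View pics/t20.png

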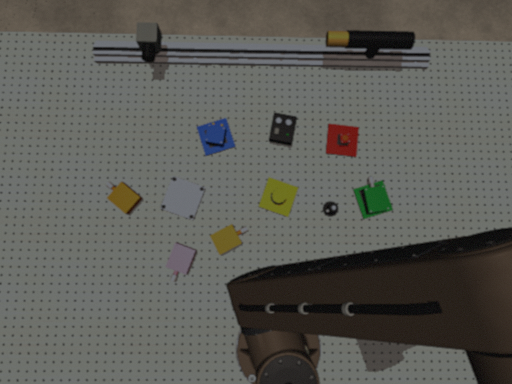

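Run:
```python
import cv2,numpy as np
T=cv2.imread("pics/t20.png");S=cv2.imread("pics/s20.png")
def f(L,o):
    r=[cv2.resize(p[v-20:v+20,u-20:u+20],(400,400),interpolation=cv2.INTER_CUBIC) for p,(u,v) in L]
    cv2.imwrite(o,np.clip(np.hstack(r)*1.4,0,255))
f([(T,(216,137)),(T,(373,199))],"pics/d1.png")
f([(S,(185,223)),(S,(327,140))],"pics/d2.png")
f([(T,(279,197)),(S,(283,198))],"pics/d3.png")
```

```text
[ WARN:0@0.065] global loadsave.cpp:1063 imwrite_ Unsupported depth image for selected encoder is fallbacked to CV_8U.
```

View pics/d1.png

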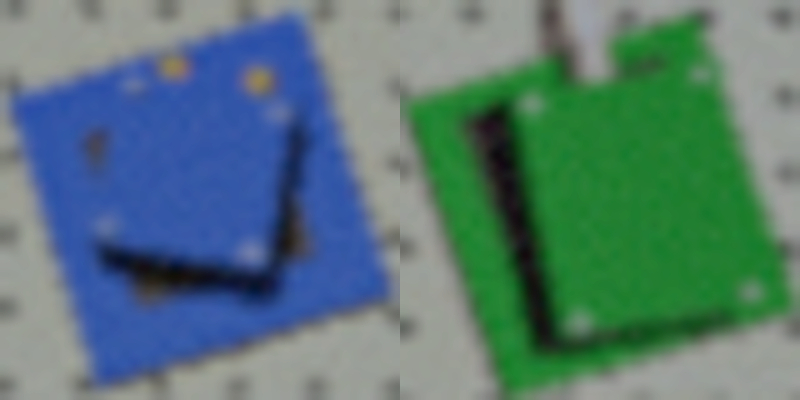

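View pics/d2.png

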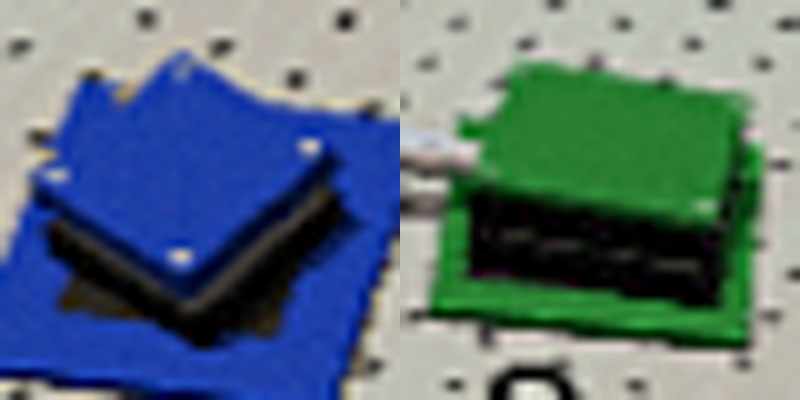

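View pics/d3.png

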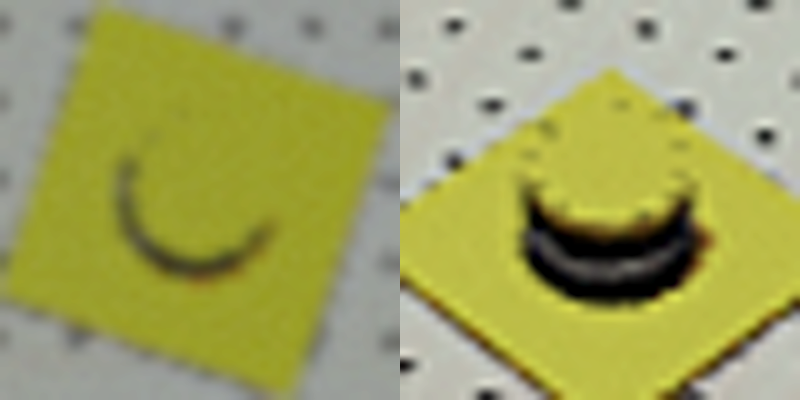

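Run:
```python
from h import *
T=vision.read_camera("top");S=vision.read_camera("side")
g=lambda x,y,u,v:(np.array([x,y])+.5)/10-.5+[u-20,v-20]
print("tilt top",ray(T,g(192,168.5,216,137),36)[0].round(1),"side",ray(S,g(182.5,161,185,223),36)[0].round(1),"pad raw top 650.5,198.3 side 650.6,199.5")
print("stage top",ray(T,g(241.8,197,373,199),40)[0].round(1),"pad raw 452.3,-302.8")
# drum: base outline points in side/top : extreme of predicted circles
for c in ((458.8,.4),):
  for nm,p,(u,v) in(("T",T,(279,197)),("S",S,(283,198))):
    a=np.linspace(0,2*np.pi,73)
    for z in(6,36):
      q=(proj(p,np.c_[c[0]+23*np.cos(a),c[1]+23*np.sin(a),0*a+z])-[u-20,v-20]+.5)*10-.5
      print(nm,z,"L%.0f R%.0f T%.0f B%.0f"%(q[:,0].min(),q[:,0].max(),q[:,1].min(),q[:,1].max()))
# pad corners from top picture
for nm,p,o,P in(("T",T,(279,197),[(105,8),(390,103),(290,392),(5,295)]),):
    print("ypad",ray(p,(np.array(P)+.5)/10-.5+np.array(o)-20,6).mean(0).round(1))
```

```text
tilt top [651.1 198.   36. ] side [652.5 199.8  36. ] pad raw top 650.5,198.3 side 650.6,199.5
stage top [ 451.4 -302.9   40. ] pad raw 452.3,-302.8
T 6 L115 R261 T124 B270
T 36 L120 R270 T112 B261
S 6 L128 R294 T184 B304
S 36 L129 R298 T108 B227
ypad [458.3  -2.8   6. ]
```

Run:
```python
from h import *
print(env.state()["t"],env.state()["ft_force"].round(1)); print(job.job_done())
```

```text
40.425 [0.1 1.  0.1]
the job is handed in; nothing more can be done
None
```

I took the tower apart from the top down. The holder is on the red pad, the rotator on yellow, the tilt unit on blue and the translation stage on green. Each was lowered until the wrist force showed light contact (up to about 6 N), released, and backed away from straight up. The job was handed in at 40.4 s with the gripper open and clear of everything.

**Final pictures:** all four units stand upright. By my measurements, each is within about 2 mm of the middle of its pad.

**Bystanders:** the post holder and control box read within about 3 mm of their first readings in both cameras, which is measurement noise. The arm never went near them.

**Disagreements:**
- The two cameras differ by up to about 5 mm in y. I corrected for this by comparing them with where the arm had put the holder.
- The tool drifted to about 1.5° off vertical over the run. I turned the stage 25° on the way so that it fits squarely on its pad. This left it about 0.5° off level just before landing, and it settled flat.
- In the last look the detector placed the green pad wrongly, because the stage covers most of it. I checked the stage against the pad position measured earlier instead.

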